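# Jog a stack of blanks square at the goldsmith's bench

## Task

With the wooden hand block, sweep the three loose offcuts off the squaring board, then tap the ragged stack of four metal blanks up against the far stop and the side stop until all four edges are flush and touching both stops. Tap gently: the stops are only lightly clamped and must not be shoved out of place, and the gripper must not touch the blanks or offcuts itself. At the end stand the block upright on the bench, off the board, and leave everything else where it is.

Things in the scene. Friction and masses are not known exactly. Their poses are not given: they have to be found in the camera images.
- board: Wooden squaring board fixed to the bench, 260 (x) x 300 (y) x 12 mm thick; origin at the centre of its underside, on the bench. +x points to the far stop, +y to the side stop, z up. Its near (-x) and right (-y) edges are open.
- stop_far (a joint): How far (m) the far stop has been shoved back from its start, along the board's +x. It is a dark steel bar across the whole far side of the board, 24 mm thick, 270 mm long, its top 26 mm above the board, only lightly clamped: it slips when pushed with more than about 20 N.
- stop_far_face (a point): Point on the inner (-x) face of the far stop, at the level of the board's top, in the middle of its length: 100 mm along the board's +x from the board's origin. Axes as the board's.
- stop_side (a joint): How far (m) the side stop has been shoved back from its start, along the board's +y. It is a dark steel bar, 95 mm long along x (up to the far stop), 18 mm thick, its top 26 mm above the board, clamped as lightly as the far stop.
- stop_side_face (a point): Point on the inner (-y) face of the side stop, at the level of the board's top, in the middle of its length: 47.5 mm along +x and 130 mm along +y from the board's origin. Axes as the board's.
- block: Loose wooden hand block, 170 g: a base 48 (x) x 66 (y) x 45 mm high with plane faces, and on top of it a grip rib 26 (x) x 66 (y) x 40 mm high (85 mm in all). Stands on the bench left or right of the board; origin at the centre of its underside, z up.
- blank1: Aluminium blank 80 x 120 x 5 mm, 130 g, number 1 from the bottom of the stack of four equal blanks on the board; lies flat, origin at the centre of its underside; its x axis is along the 80 mm side, y along the 120 mm side, z up.
- blank2: Aluminium blank 80 x 120 x 5 mm, 130 g, number 2 from the bottom of the stack of four equal blanks on the board; lies flat, origin at the centre of its underside; its x axis is along the 80 mm side, y along the 120 mm side, z up.
- blank3: Aluminium blank 80 x 120 x 5 mm, 130 g, number 3 from the bottom of the stack of four equal blanks on the board; lies flat, origin at the centre of its underside; its x axis is along the 80 mm side, y along the 120 mm side, z up.
- blank4: Aluminium blank 80 x 120 x 5 mm, 130 g, number 4 from the bottom of the stack of four equal blanks on the board; lies flat, origin at the centre of its underside; its x axis is along the 80 mm side, y along the 120 mm side, z up.
- offcut1: Loose aluminium offcut 20 (x) x 32 (y) x 6 mm, lying on the board in the strip between the stack and the far stop; origin at the centre of its underside. Offcuts 1 to 3 run from left (+y) to right.
- offcut2: Loose aluminium offcut 20 (x) x 32 (y) x 6 mm, lying on the board in the strip between the stack and the far stop; origin at the centre of its underside. Offcuts 1 to 3 run from left (+y) to right.
- offcut3: Loose aluminium offcut 20 (x) x 32 (y) x 6 mm, lying on the board in the strip between the stack and the far stop; origin at the centre of its underside. Offcuts 1 to 3 run from left (+y) to right.
- jar: Amber glass jar with a steel lid, 60 mm in diameter, 75 mm high, on the other side of the board from the block; a bystander; origin at its underside.
- weight: Small brass weight with a knob, 26 mm in diameter, 38 mm high, on the near left corner of the board; a bystander; origin at its underside.
- hammer: Hammer, 200 mm long, lying on the bench left of the board; a bystander; origin at its underside.
- tin: Open steel bowl, 90 mm in diameter, 40 mm high, right of the board; a bystander; origin at its underside.
Things that resemble listed ones, but are neither listed nor needed, are in the scene too. Leave any green, pink or yellow look-alike of the blank4 alone.

How it is judged:
By the outcome, as a careful person would: the job done as asked, in the order asked, and still so for the second after the job is handed in, with the robot touching nothing.
It also fails if it takes over 70 s, if anything falls off the work surface, if the arm or the gripper's body presses on something with over 40 N, if the wrist force passes 120 N, or if a joint passes its speed limit or range.

## Robot

A 7-joint arm with a two-finger parallel gripper is mounted at the origin on the work surface. World frame = base frame: x ahead of the robot, y to its left, z up, the work surface at z = 0. Lengths are in m, angles in rad, forces in N, time in s.
With the tool pointing down it reaches from about 0.425 to 0.925 m from the base axis. Payload 6.8 kg.
Tool frame: the origin (TCP) lies between the finger pads; the fingertips stand 22 mm ahead of it and the grasp point (between the pads) lies 3 mm ahead of it; z points along the fingers, y is the direction in which the jaws open and shut (so a half turn about z gives the same grasp; the last joint's range is limited). The gripper opens to 85 mm and grips with 20 to 120 N. Pads are 22 mm wide; open, the fingers measure 114 mm over their backs; the gripper's body (76 mm by 85 mm) begins 54 mm behind the grasp point. The pads swing forward as they close: fully open they stand 13 mm farther back than shut.
Start: joints at [1.076, 0.477, 0.022, 1.555, -0.011, 1.109, -0.083], TCP at [0.255, -0.625, 0.253] pointing down, gripper open.
Joint ranges: [-2.96, 2.96], [-0.34, 2.1], [-1.41, 1.46], [0.24, 2.44], [-1.37, 4.51], [0.17, 1.92], [-2.96, 2.96]. Speed limits (rad/s): [2.39, 2.39, 3.14, 3.14, 3.14, 3.14, 3.14].

## Interface

Orientations are given as a unit quaternion [w, x, y, z].
In Python, from station import bot gives the robot as it stands. The module is installed in compiled form; this text tells all that it offers.
- The arm moves only by the tool drive_tool, never from a script. Its argument "series" is one flat list of numbers, 7 for each row, row after row: the opening, from -1 (shut) to 1 (fully open), then the shift along the tool's x, y, z in mm, then the turn, a rotation vector about the tool's x, y, z in rad. In form: [jaw, x, y, z, wx, wy, wz, jaw, x, y, z, wx, wy, wz, ...]. A call has 1 to 12 rows; each row shifts and turns the commanded pose from where the row before left it, along the tool's axes as they then stand; what a row does not reach is not made up. A row lasts 1/8 s, in which the tool goes at most 62.5 mm and 10.7 degrees, less where a joint would pass 70% of its speed; a pose out of reach is approached as far as the arm can. A call with a gripper value outside its range is refused whole. The fingers move at their own pace and stop on an object; "force" is the grip in N (left out, the last holds). Time passes only in rows, so rows that do not move let the fingers close. It gives the time, the measured TCP pose, the force and the opening at its end, in the units of the state.
- bot.get_obs(): the state, without advancing time (a new reading comes with each control period).
- bot.read_camera(name): name is "scene" or "top"; returns a dict with "pixels" (384x512x3 uint8, blue, green, red), "camera_matrix" (3x3 intrinsics, pixels), "rvec" (rotation vector, rad) and "tvec" (3), from world to camera coordinates, as OpenCV has them. Camera axes: x right, y down, z forward; pixel columns grow to the right and rows downward; lengths in m; the calibration is good to about 2 mm. A picture is of the moment at which its call begins. There is no depth.
- bot.hand_in(): hands the job in, once; it reports no verdict.
The state is a dict: "t": time; "q": joint angles; "joint_vel": joint speeds; "joint_torque": joint torques, N m; "eef_pos": TCP position; "tool_rot": TCP orientation; "contact_force": force on the tool from outside, world axes, zero at the start; "torque": the same for the moment, N m; "gripper_width": opening from 0.0 (shut) to 1.0 (fully open).
Only numpy, scipy, OpenCV 4.12 (cv2) and the standard library are available. Lean on these libraries where they do the work, as an engineer would, in place of code of your own. Each camera call takes 0.05 s, during which the arm holds its last target. There are 200 camera calls.

## Working session

There is one attempt and no reset: what is moved stays moved. The work goes in short steps, Python scripts to look and compute and a tool call to move; the robot and the scene stay as the last step left them, time stands still between calls to the robot, and variables do not carry over. Pictures are saved under pics/ and viewed, about 8 in all and at most 12, crops included, and the job is handed in when it is done.

Besides the shell and the picture viewer there is one more tool, called after "Call:" by a JSON object that holds its "name" and its "arguments", one argument or row to a line. drive_tool: Moves the arm, as the interface text tells. Its arguments: {"type":"object","properties":{"series":{"type":"array"},"force":{"type":"number"}},"required":["series"]}

```bash
mkdir -p pics; cat > h.py <<'E'
import numpy as np, cv2
from station import bot
from scipy.spatial.transform import Rotation as R
def cam(n):
    c=bot.read_camera(n); c['R']=cv2.Rodrigues(np.array(c['rvec'],float))[0]; c['t']=np.array(c['tvec'],float).ravel(); c['K']=np.array(c['camera_matrix'],float); return c
def ray(c,p,z):
    p=np.atleast_2d(p).astype(float); d=np.c_[p,np.ones(len(p))]@np.linalg.inv(c['K']).T@c['R']; o=-c['R'].T@c['t']
    return o+d*((z-o[2])/d[:,2:])
def proj(c,P):
    q=np.atleast_2d(P)@c['R'].T+c['t']; q=q@c['K'].T; return q[:,:2]/q[:,2:]
E
python3 - <<'E'
from h import *
for n in('scene','top'):
    c=cam(n); cv2.imwrite(f'pics/{n}0.png',cv2.resize(c['pixels'],(800,600),interpolation=cv2.INTER_CUBIC)); cv2.imwrite(f'{n}0_raw.png',c['pixels'])
    print(n,c['K'].tolist(),-c['R'].T@c['t'])
o=bot.get_obs();print(o['t'],o['q'],o['eef_pos'],o['tool_rot'],o['contact_force'])
E
```

```text
scene [[370.2465105166055, 0.0, 256.83854797566363], [0.0, 370.2465105166055, 191.6630277098587], [0.0, 0.0, 1.0]] [0.94802976 0.31593009 0.82536542]
top [[381.405636824234, 0.0, 259.5021176192892], [0.0, 381.405636824234, 197.0895843343964], [0.0, 0.0, 1.0]] [ 0.47881169 -0.05959682  1.34891998]
0.1 [ 1.07587468  0.47768513  0.0223325   1.55633079 -0.01150124  1.10927399
 -0.08310425] [ 0.25446069 -0.62468242  0.25245356] [-7.57998031e-04  9.81351705e-01  1.92219184e-01 -2.02798943e-04] [ 0.54423838  0.50967019 -0.54347669]
```

View pics/scene0.png

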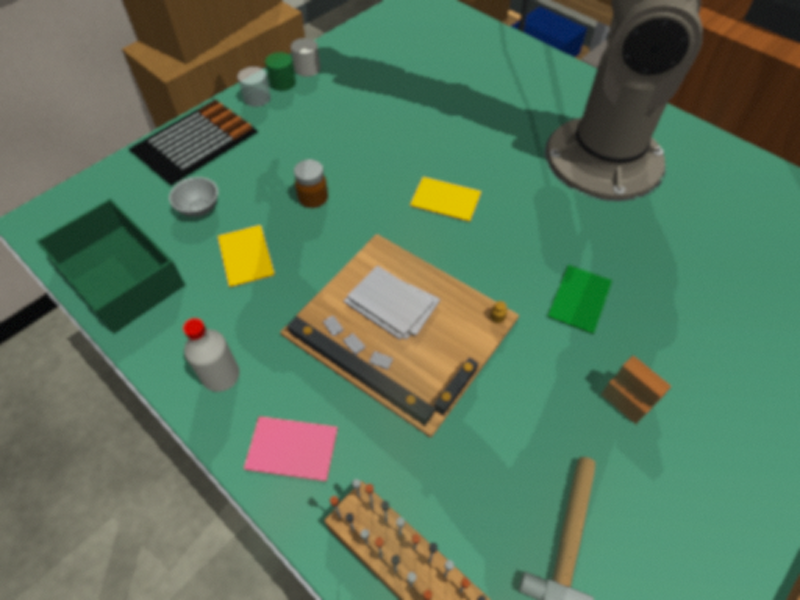

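View pics/top0.png

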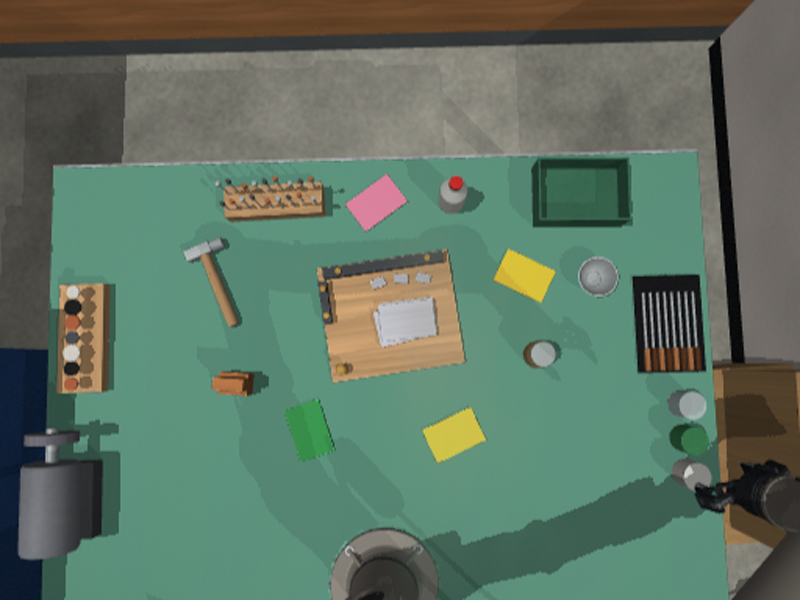

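Candidates for the block (top view, 800 px): brown ribbed block (233,383), peg rack (275,200), bead rack (82,338). The block by description is (233,383). The blanks are the grey stack at (408,322), and the green (310,430), yellow (455,435)/(525,275) and pink (377,202) sheets are look-alikes. I'll check this in one close crop and measure.

```bash
python3 - <<'E'
from h import *
c=cam('top');s=cam('scene')
im=c['pixels'];cr=im[150:265,130:305];cv2.imwrite('pics/crop1.png',cv2.resize(cr,None,fx=4.5,fy=4.5,interpolation=cv2.INTER_CUBIC))
np.savez('c0.npz',top=im,scene=s['pixels'])
hsv=cv2.cvtColor(im,cv2.COLOR_BGR2HSV)
def blobs(c,m,mn):
    n,l,st,ce=cv2.connectedComponentsWithStats(m.astype(np.uint8))
    for i in range(1,n):
        if st[i,4]>=mn:
            k=(l==i).astype(np.uint8); ct=max(cv2.findContours(k,0,2)[0],key=len)
            r=cv2.minAreaRect(ct); yield st[i],ce[i],r,ct
for n,cc in(('top',c),('scene',s)):
    h=cv2.cvtColor(cc['pixels'],cv2.COLOR_BGR2HSV).astype(int)
    H,S,V=h[...,0],h[...,1],h[...,2]
    print(n,'wood')
    for st,ce,r,ct in blobs(cc,(H<25)&(S>80)&(V>60),60): print(st.tolist(),ce.round(1),np.round(cv2.boxPoints(r),1).tolist(),len(ct))
    print(n,'grey')
    for st,ce,r,ct in blobs(cc,(S<50)&(V>120),15):
        print(st.tolist(),ce.round(1),[np.round(x,1) for x in r])
E
```

```text
top wood
[0, 0, 483, 28, 10501] [216.1  10.8] [[-0.0, 0.0], [482.0, 0.0], [482.0, 27.0], [0.0, 27.0]] 53
[143, 113, 65, 28, 1218] [175.5 128.8] [[142.1999969482422, 118.0999984741211], [205.5, 112.30000305175781], [207.8000030517578, 137.3000030517578], [144.5, 143.0]] 73
[287, 113, 9, 9, 66] [291.3 116.8] [[287.0, 113.0], [295.0, 113.0], [295.0, 121.0], [287.0, 121.0]] 15
[208, 160, 89, 85, 4209] [249.  206.9] [[201.39999389648438, 172.89999389648438], [285.70001220703125, 159.60000610351562], [297.0, 231.10000610351562], [212.6999969482422, 244.39999389648438]] 101
[128, 162, 24, 47, 337] [139.9 185.5] [[127.0999984741211, 163.8000030517578], [133.5, 161.10000610351562], [152.5, 206.60000610351562], [146.0, 209.1999969482422]] 80
[316, 171, 22, 18, 103] [324.3 178.8] [[316.0, 178.0], [319.79998779296875, 170.39999389648438], [340.6000061035156, 180.8000030517578], [336.79998779296875, 188.39999389648438]] 46
[36, 182, 34, 70, 1834] [ 54.4 217. ] [[35.900001525878906, 251.0], [37.79999923706055, 181.1999969482422], [70.0, 182.10000610351562], [68.0999984741211, 251.8000030517578]] 5
[... 9037 characters left out ...]
9, 7.2]), np.float64(51.3)]
[10, 300, 173, 84, 7701] [ 97.8 351.7] [array([ 96. , 341.5]), array([172.,  83.]), np.float64(-0.0)]
[226, 307, 5, 4, 17] [227.9 308.6] [array([228. , 308.5]), array([3., 4.]), np.float64(90.0)]
[254, 331, 6, 6, 25] [256.3 333.5] [array([256.2, 333.6]), array([4.5, 5.4]), np.float64(26.6)]
[231, 339, 5, 5, 19] [233.2 341.2] [array([233.3, 341.3]), array([3.5, 4.2]), np.float64(45.0)]
[285, 358, 6, 7, 26] [287.3 361. ] [array([287., 361.]), array([5.7, 4.2]), np.float64(45.0)]
[261, 367, 5, 5, 21] [263. 369.] [array([263., 369.]), array([4., 4.]), np.float64(90.0)]
[335, 369, 45, 15, 373] [353.3 377.7] [array([356.6, 378.8]), array([45.5, 11.8]), np.float64(12.1)]
```

View pics/crop1.png

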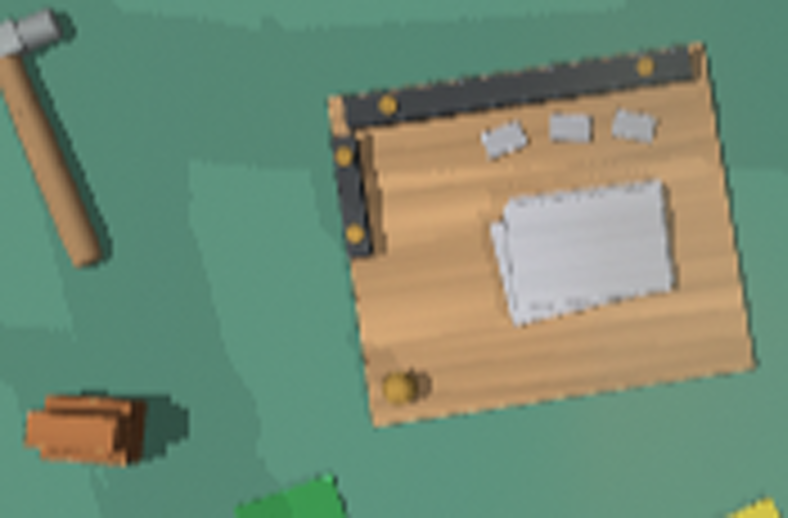

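The crop confirms the block: ribbed, at crop (85,430), left of the board. It also shows the stack (590,250), the three offcuts (505,140), (571,128) and (634,125), the far stop along the top and the side stop on the left. Next I'll fit the board and take a scene crop for the rib's height.

```bash
python3 - <<'E'
from h import *
c=cam('top');s=cam('scene')
cv2.imwrite('pics/crop2.png',cv2.resize(s['pixels'][140:285,175:440],None,fx=3,fy=3,interpolation=cv2.INTER_CUBIC))
cr=lambda p:(np.array(p,float)+.5)/4.5-.5+[130,150]
def pr(n,p,z): print(n,(ray(c,cr(p),z)*1000).round(1)[:,:2].tolist())
B=ray(c,cr([(330,97),(704,44),(757,368),(376,427)]),.012)*1000
print('board',B.round(1)[:,:2].tolist(),B.mean(0))
for a,b in((0,1),(1,2),(3,2),(0,3)):
    d=B[b]-B[a];print(np.hypot(*d[:2]).round(1),np.degrees(np.arctan2(d[1],d[0])).round(2))
pr('stack top',[(507,202),(660,181),(674,290),(518,326)],.032)
pr('offc',[(505,140),(571,128),(634,125)],.018)
pr('rib',[(28,412),(120,424),(116,462),(25,446)],.085)
pr('weight',[(400,385)],.045)
E
```

```text
board [[695.8, 136.5], [730.7, -159.1], [475.2, -192.2], [437.1, 103.9]] [584.7102533  -27.72724544  12.        ]
297.6 -83.27
257.7 -172.6
298.6 -82.67
260.8 -172.82
stack top [[607.4, -1.9], [620.8, -120.3], [536.4, -128.6], [511.8, -8.4]]
offc [[657.5, -0.8], [665.7, -52.6], [666.8, -101.9]]
rib [[456.6, 349.5], [446.2, 282.2], [418.7, 285.1], [432.0, 351.6]]
weight [[469.2, 81.3]]
```

View pics/crop2.png

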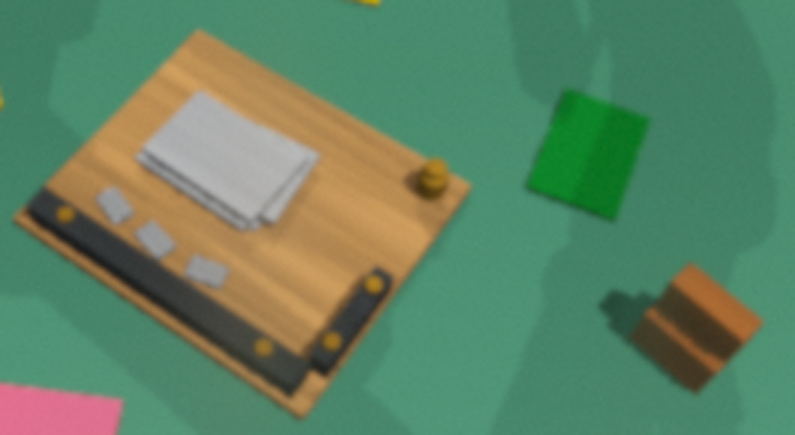

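The scene crop shows the rib's top face at crop (692,264), (762,325), (735,357) and (665,297), with the block clearly left of the board. I'll triangulate the rib corners across the two views.

```bash
cat >> h.py <<'E'
def tri(c,p,s,q):
    P=[k['K']@np.c_[k['R'],k['t']] for k in(c,s)]
    X=cv2.triangulatePoints(P[0],P[1],np.array(p,float).T.copy(),np.array(q,float).T.copy()); return (X[:3]/X[3]).T
YAW=np.radians(7.2); BO=np.array([.5847,-.0277])
BR=np.array([[np.cos(YAW),-np.sin(YAW)],[np.sin(YAW),np.cos(YAW)]])
def tob(p): return (np.atleast_2d(p)[:,:2]-BO)@BR
def tow(p): return np.atleast_2d(p)@BR.T+BO
def st():
    o=bot.get_obs(); r=R.from_quat(np.roll(o['tool_rot'],-1)).as_matrix()
    print('t',o['t'],'pos',(o['eef_pos']*1000).round(1),'board',(tob(o['eef_pos'])*1000).round(1),'toolx az',np.degrees(np.arctan2(r[1,0],r[0,0])).round(2),'zax',r[:,2].round(3),'F',np.round(o['contact_force'],1),'w',o['gripper_width'])
    return o,r
E
python3 - <<'E'
from h import *
c=cam('top');s=cam('scene')
t=(np.array([(116,462),(25,446),(28,412),(120,424)],float)+.5)/4.5-.5+[130,150]
q=(np.array([(692,264),(762,325),(735,357),(665,297)],float)+.5)/3-.5+[175,140]
X=tri(c,t,s,q);print((X*1000).round(1),(X.mean(0)*1000).round(1)); print('reproj',(proj(c,X)-t).round(1).tolist())
Y=ray(s,q,.085)*1000;print('scene@85',Y.round(1),Y.mean(0))
e=X[1]-X[0];f=X[2]-X[3];g=Y[1]-Y[0];h=Y[2]-Y[3]
for v in(e,f,g,h):print(np.degrees(np.arctan2(v[1],v[0])))
# offcut, stack corner heights via two views
t2=(np.array([(660,181),(674,290)],float)+.5)/4.5-.5+[130,150]
q2=(np.array([(140,152),(200,92)],float)+.5)/3-.5+[175,140]
print((tri(c,t2,s,q2)*1000).round(1))
print('stack in board',(tob(ray(c,(np.array([(507,202),(660,181),(674,290),(518,326),(493,225)],float)+.5)/4.5-.5+[130,150],.032))*1000).round(1).tolist())
print('offc in board',(tob(np.array([[657.5,-.8],[665.7,-52.6],[666.8,-101.9],[469.2,81.3]])/1000)*1000).round(1).tolist())
st()
E
```

```text
[[418.7 287.1  73.1]
 [432.4 351.6  79.6]
 [457.8 352.4  64.8]
 [446.6 287.3  57.6]] [438.9 319.6  68.8]
reproj [[0.4, -0.2], [0.5, -0.2], [1.1, -0.5], [0.7, -0.3]]
scene@85 [[427.9 286.5  85. ]
 [437.2 349.9  85. ]
 [473.1 348.3  85. ]
 [465.9 286.4  85. ]] [451.02258378 317.75861186  85.        ]
77.96754001838323
80.18712976059793
81.62666524375939
83.3389371081899
[[ 620.5 -120.    31.2]
 [ 536.8 -129.    28.1]]
stack in board [[25.8, 22.7], [24.2, -96.4], [-60.6, -94.1], [-69.9, 28.3], [9.8, 36.0]]
offc in board [[75.6, 17.6], [77.2, -34.9], [72.2, -83.9], [-100.9, 122.6]]
t 0.4 pos [ 254.6 -625.1  253.1] board [[-402.4 -551.3]] toolx az 22.16 zax [-0.  0. -1.] F [ 0.5  0.8 -0.3] w 0.9983668257304915
```

Call:
{"name": "drive_tool", "arguments": {
  "series": [1,43.4,-28.2,0,0,0,0,1,43.4,-28.2,0,0,0,0,1,43.4,-28.2,0,0,0,0,1,43.4,-28.2,0,0,0,0,1,43.4,-28.2,0,0,0,0,1,43.4,-28.2,0,0,0,0,1,43.4,-28.2,0,0,0,0,1,43.4,-28.2,0,0,0,0,1,43.4,-28.2,0,0,0,0,1,43.4,-28.2,0,0,0,0,1,9.1,-52.1,0,0,0,0,1,9.1,-52.1,0,0,0,0],
  "force": 40
}}

```text
t: 1.9
eef_pos: [0.5278, -0.0951, 0.2533]
tool_rot: [-0.0, 0.981, 0.192, 0.0]
contact_force: [1.2, 0.3, -0.6]
gripper_width: 1.0
```

Call:
{"name": "drive_tool", "arguments": {
  "series": [1,9.1,-52.1,0,0,0,0,1,9.1,-52.1,0,0,0,0,1,9.1,-52.1,0,0,0,0,1,9.1,-52.1,0,0,0,0,1,9.1,-52.1,0,0,0,0,1,9.1,-52.1,0,0,0,0,1,9.1,-52.1,0,0,0,0,1,9.1,-52.1,0,0,0,0,1,0,0,0,0,0,-0.168,1,0,0,0,0,0,-0.168,1,0,0,0,0,0,-0.168,1,0,0,0,0,0,-0.168]
}}

```text
t: 3.4
eef_pos: [0.438, 0.3165, 0.2534]
tool_rot: [0.0, 0.862, 0.507, 0.0]
contact_force: [0.6, 0.9, -0.4]
gripper_width: 1.001
```

Call:
{"name": "drive_tool", "arguments": {
  "series": [1,0,0,0,0,0,-0.168,1,0,0,0,0,0,-0.168,1,0,0,40,0,0,0,1,0,0,40,0,0,0,1,0,0,0,0,0,0]
}}

```text
t: 4.03
eef_pos: [0.4366, 0.315, 0.171]
tool_rot: [-0.0, 0.767, 0.642, -0.003]
contact_force: [0.4, 0.1, 1.0]
gripper_width: 0.995
```

```bash
python3 - <<'E'
from h import *
o,r=st(); print(o['q'])
d=np.array([.4384,.3171,.070])-o['eef_pos']; print('tool delta',(r.T@d*1000).round(1))
c=cam('top');s=cam('scene')
a=cv2.resize(c['pixels'][190:290,100:210],None,fx=3.6,fy=3.6,interpolation=cv2.INTER_CUBIC)
b=cv2.resize(s['pixels'][170:280,345:465],None,fx=3.27,fy=3.27,interpolation=cv2.INTER_CUBIC)
h=max(a.shape[0],b.shape[0]);p=lambda i:cv2.copyMakeBorder(i,0,h-i.shape[0],0,0,0)
cv2.imwrite('pics/grip.png',np.hstack([p(a),p(b)]))
E
```

```text
t 4.025 pos [436.6 315.  171. ] board [[-104.   358.6]] toolx az 79.92 zax [-0.005 -0.003 -1.   ] F [0.4 0.1 1. ] w 0.9948956306846787
[-0.24219215  0.42391542 -0.62136863  1.92436149  0.31045303  0.89539525
 -1.19570613]
tool delta [  2.8   1.8 101. ]
```

View pics/grip.png

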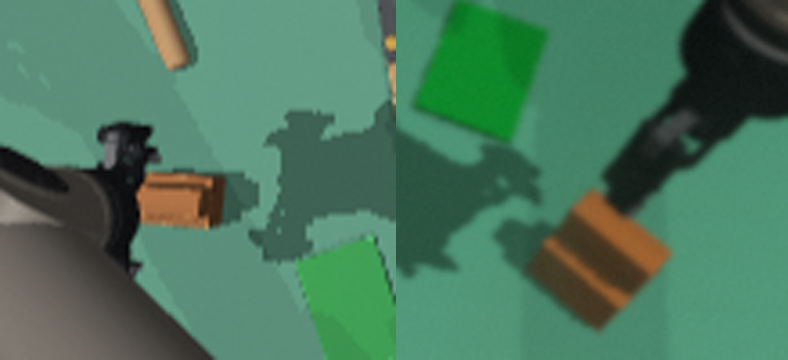

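The fingers straddle the rib along its thickness, at top crop (125,150–270) with the block at (182,200). I'll descend and grip.

Call:
{"name": "drive_tool", "arguments": {
  "series": [1,2.8,1.8,33,0,0,0,1,0,0,33,0,0,0,1,0,0,33,0,0,0,1,0,0,0,0,0,0,1,0,0,0,0,0,0]
}}

```text
t: 4.75
eef_pos: [0.4414, 0.3202, 0.0764]
tool_rot: [0.0, 0.767, 0.642, 0.002]
contact_force: [0.0, 0.6, 0.9]
gripper_width: 1.0
```

```bash
python3 - <<'E'
from h import *
st()
E
```

```text
t 4.75 pos [441.4 320.2  76.4] board [[-98.6 363.1]] toolx az 79.91 zax [ 0.003  0.002 -1.   ] F [0.  0.6 0.9] w 0.9999672608773095
```

Call:
{"name": "drive_tool", "arguments": {
  "series": [1,0,0,0,0,0,0,1,0,0,0,0,0,0]
}}

```text
t: 5.0
eef_pos: [0.4408, 0.3194, 0.0755]
tool_rot: [0.0, 0.767, 0.642, 0.001]
contact_force: [-0.6, -0.3, -0.2]
gripper_width: 0.998
```

Call:
{"name": "drive_tool", "arguments": {
  "series": [1,0,0,3.5,0,0,0,1,0,0,0,0,0,0]
}}

```text
t: 5.25
eef_pos: [0.4401, 0.3188, 0.0706]
tool_rot: [0.0, 0.767, 0.642, -0.0]
contact_force: [-0.8, 0.5, -0.3]
gripper_width: 0.999
```

Call:
{"name": "drive_tool", "arguments": {
  "series": [-1,0,0,0,0,0,0,-1,0,0,0,0,0,0,-1,0,0,0,0,0,0,-1,0,0,0,0,0,0,-1,0,0,0,0,0,0,-1,0,0,0,0,0,0,-1,0,0,0,0,0,0],
  "force": 50
}}

```text
t: 6.12
eef_pos: [0.4403, 0.3191, 0.0708]
tool_rot: [0.0, 0.767, 0.642, 0.0]
contact_force: [-0.0, -0.1, -0.9]
gripper_width: 0.297
```

```bash
python3 - <<'E'
from h import *
st()
E
```

```text
t 6.125 pos [440.3 319.1  70.8] board [[-99.8 362.2]] toolx az 79.92 zax [ 0.  0. -1.] F [-0.  -0.1 -0.9] w 0.29721066407423424
```

Gripped, and the opening of about 25 mm matches the rib. Next I lift, turn to the board yaw (tool x = board +y, tool y = board +x) and go over the strip left of offcut1.

Call:
{"name": "drive_tool", "arguments": {
  "series": [-1,0,0,-40,0,0,0,-1,0,0,-40,0,0,0,-1,0,0,0,0,0,-0.151,-1,0,0,0,0,0,-0.151,-1,-45.7,28,0,0,0,0,-1,-45.7,28,0,0,0,0,-1,-45.7,28,0,0,0,0,-1,-45.7,28,0,0,0,0,-1,-45.7,28,0,0,0,0,-1,-45.7,28,0,0,0,0,-1,0,0,0,0,0,0,-1,0,0,0,0,0,0]
}}

```text
t: 7.62
eef_pos: [0.6405, 0.0684, 0.1502]
tool_rot: [-0.001, 0.661, 0.75, -0.0]
contact_force: [0.5, 0.7, -1.0]
gripper_width: 0.299
```

Call:
{"name": "drive_tool", "arguments": {
  "series": [-1,0,0,0,0,0,0,-1,0,0,0,0,0,0,-1,0,0,0,0,0,0]
}}

```text
t: 8.0
eef_pos: [0.6411, 0.0687, 0.1509]
tool_rot: [0.0, 0.661, 0.751, -0.0]
contact_force: [-0.3, 0.1, -1.0]
gripper_width: 0.297
```

```bash
python3 - <<'E'
from h import *
st()
c=cam('top');s=cam('scene')
a=cv2.resize(c['pixels'][150:265,195:320],None,fx=3.2,fy=3.2,interpolation=cv2.INTER_CUBIC)
b=cv2.resize(s['pixels'][140:285,175:340],None,fx=2.4,fy=2.4,interpolation=cv2.INTER_CUBIC)
h=max(a.shape[0],b.shape[0]);p=lambda i:cv2.copyMakeBorder(i,0,h-i.shape[0],0,0,0)
cv2.imwrite('pics/over.png',np.hstack([p(a),p(b)]))
E
```

```text
t 8.0 pos [641.1  68.7 150.9] board [[68.  88.6]] toolx az 97.28 zax [ 0. -0. -1.] F [-0.3  0.1 -1. ] w 0.29721667307851646
```

View pics/over.png

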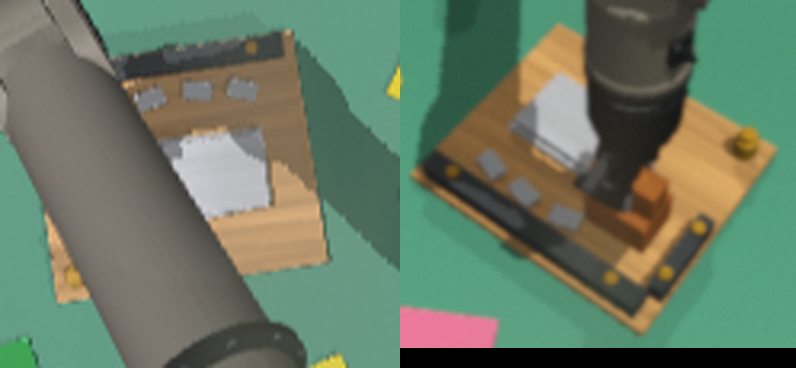

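```bash
python3 - <<'E'
from h import *
s=cam('scene'); o,r=st()
for off in(-8,-2.3,0,8,16):
    P=[]
    for x,y,z in((24,33,0),(24,-33,0),(-24,33,0),(24,33,45),(24,-33,45),(-24,33,45),(13,33,85),(-13,33,85)):
        w=tow(tob(o['eef_pos'])+np.array([x,y+off])/1000)[0]; P.append([*w,o['eef_pos'][2]-.0708+z/1000])
    print(off,((proj(s,P)+.5-[175,140])*2.4+[400,0]-.5).round().astype(int).tolist())
m=cv2.cvtColor(s['pixels'],cv2.COLOR_BGR2HSV).astype(int)
k=((m[...,0]<14)&(m[...,1]>120)&(m[...,2]>40)).astype(np.uint8);k[:,:240]=0;k[250:]=0;k[:200]=0;k[:,300:]=0
ct=max(cv2.findContours(k,0,2)[0],key=cv2.contourArea);print(((cv2.approxPolyDP(ct,1.5,True)[:,0]+.5-[175,140])*2.4+[400,0]).round().tolist())
E
```

```text
t 8.15 pos [641.3  68.3 150.9] board [[68.1 88.1]] toolx az 97.24 zax [ 0. -0. -1.] F [ 0.1  0.5 -1.7] w 0.29687448221970386
-8 [[637, 252], [579, 215], [666, 215], [639, 230], [578, 191], [669, 191], [648, 198], [665, 177]]
-2.3 [[642, 255], [584, 218], [671, 218], [644, 233], [584, 194], [674, 194], [653, 202], [670, 180]]
0 [[644, 257], [586, 219], [673, 219], [646, 234], [586, 196], [676, 196], [656, 203], [673, 182]]
8 [[651, 261], [593, 223], [680, 224], [654, 239], [593, 200], [684, 200], [664, 208], [680, 187]]
16 [[658, 266], [600, 228], [687, 228], [661, 244], [600, 205], [691, 205], [671, 213], [688, 191]]
[[641.0, 167.0], [632.0, 184.0], [634.0, 203.0], [641.0, 200.0], [636.0, 215.0], [632.0, 210.0], [598.0, 210.0], [591.0, 198.0], [588.0, 208.0], [596.0, 212.0], [593.0, 220.0], [598.0, 212.0], [600.0, 217.0], [600.0, 208.0], [610.0, 215.0], [615.0, 212.0], [620.0, 224.0], [612.0, 229.0], [622.0, 220.0], [627.0, 232.0], [636.0, 229.0], [646.0, 239.0], [658.0, 227.0], [656.0, 220.0], [665.0, 217.0], [668.0, 196.0], [663.0, 193.0], [665.0, 184.0]]
```

The strip is clear and the block hangs over it, with its right face just left of offcut1 (scene crop (565,215)). The block centre sits about 4 mm on the −y side of the TCP. I'll lower it to 2 mm above the board.

Call:
{"name": "drive_tool", "arguments": {
  "series": [-1,0,0,22,0,0,0,-1,0,0,22,0,0,0,-1,0,0,18,0,0,0,-1,0,0,0,0,0,0,-1,0,0,0,0,0,0,-1,0,0,0,0,0,0]
}}

```text
t: 8.9
eef_pos: [0.642, 0.0683, 0.0897]
tool_rot: [0.001, 0.661, 0.75, 0.001]
contact_force: [0.3, -0.2, -2.0]
gripper_width: 0.298
```

Call:
{"name": "drive_tool", "arguments": {
  "series": [-1,0,0,4.5,0,0,0,-1,0,0,0,0,0,0,-1,0,0,0,0,0,0]
}}

```text
t: 9.28
eef_pos: [0.6414, 0.0681, 0.0844]
tool_rot: [0.0, 0.661, 0.75, 0.0]
contact_force: [-0.3, -0.3, -2.2]
gripper_width: 0.299
```

```bash
python3 - <<'E'
from h import *
st()
E
```

```text
t 9.275 pos [641.4  68.1  84.4] board [[68.2 87.9]] toolx az 97.22 zax [ 0. -0. -1.] F [-0.3 -0.3 -2.2] w 0.2990850003172975
```

Call:
{"name": "drive_tool", "arguments": {
  "series": [-1,-18,0,0,0,0,0,-1,-18,0,0,0,0,0,-1,-18,0,0,0,0,0,-1,-18,0,0,0,0,0,-1,-18,0,0,0,0,0,-1,-18,0,0,0,0,0]
}}

```text
t: 10.02
eef_pos: [0.655, -0.0404, 0.0843]
tool_rot: [-0.0, 0.661, 0.75, -0.0]
contact_force: [0.2, -0.2, -1.1]
gripper_width: 0.301
```

Call:
{"name": "drive_tool", "arguments": {
  "series": [-1,-18,0,0,0,0,0,-1,-18,0,0,0,0,0,-1,-18,0,0,0,0,0,-1,-18,0,0,0,0,0,-1,-18,0,0,0,0,0,-1,-18,0,0,0,0,0,-1,-10,0,0,0,0,0,-1,0,0,0,0,0,0]
}}

```text
t: 11.02
eef_pos: [0.6697, -0.1573, 0.0842]
tool_rot: [0.0, 0.662, 0.75, -0.0]
contact_force: [0.5, 0.2, -1.3]
gripper_width: 0.298
```

```bash
python3 - <<'E'
from h import *
st()
c=cam('top');s=cam('scene')
a=cv2.resize(c['pixels'][150:265,195:320],None,fx=3.2,fy=3.2,interpolation=cv2.INTER_CUBIC)
b=cv2.resize(s['pixels'][140:285,155:320],None,fx=2.4,fy=2.4,interpolation=cv2.INTER_CUBIC)
h=max(a.shape[0],b.shape[0]);p=lambda i:cv2.copyMakeBorder(i,0,h-i.shape[0],0,0,0)
cv2.imwrite('pics/swept.png',np.hstack([p(a),p(b)]))
E
```

```text
t 11.025 pos [ 669.7 -157.3   84.2] board [[  68.1 -139.2]] toolx az 97.13 zax [-0. -0. -1.] F [ 0.5  0.2 -1.3] w 0.2975052692319715
```

View pics/swept.png

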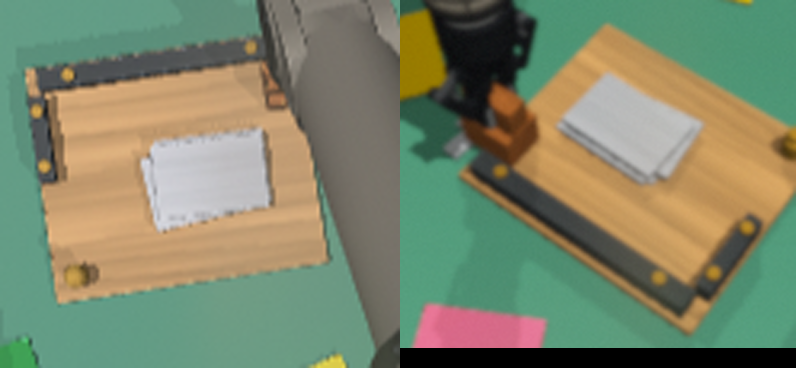

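The board strip is clear and the stack is untouched, with the offcuts on the bench past the right edge (one at scene crop (455,145)). I'll raise, move behind the stack (near side), and count the offcuts numerically.

Call:
{"name": "drive_tool", "arguments": {
  "series": [-1,0,0,-35,0,0,0,-1,0,0,-35,0,0,0,-1,21.8,-34.8,0,0,0,0,-1,21.8,-34.8,0,0,0,0,-1,21.8,-34.8,0,0,0,0,-1,21.8,-34.8,0,0,0,0,-1,21.8,-34.8,0,0,0,0,-1,0,0,0,0,0,0,-1,0,0,0,0,0,0]
}}

```text
t: 12.25
eef_pos: [0.4842, -0.0694, 0.1548]
tool_rot: [0.001, 0.661, 0.751, 0.0]
contact_force: [-0.4, 0.2, -1.7]
gripper_width: 0.3
```

```bash
cat >> h.py <<'E'
def grey(c,mn=15,mx=300,box=(200,330,120,260)):
    h=cv2.cvtColor(c['pixels'],cv2.COLOR_BGR2HSV); m=((h[...,1]<50)&(h[...,2]>115)).astype(np.uint8)
    n,l,s,ce=cv2.connectedComponentsWithStats(m)
    return [(s[i,4],ce[i],cv2.minAreaRect(max(cv2.findContours((l==i).astype(np.uint8),0,2)[0],key=len))) for i in range(1,n) if mn<=s[i,4]<=mx and box[0]<ce[i][0]<box[1] and box[2]<ce[i][1]<box[3]]
E
python3 - <<'E'
from h import *
st()
c=cam('top');s=cam('scene')
for a,ce,r in grey(c,12,1500): print('top',a,ce.round(1),(tob(ray(c,ce,.006))*1000).round(1),np.round(r[1],1))
for a,ce,r in grey(s,12,3000,(140,340,130,280)): print('scene',a,ce.round(1),(tob(ray(s,ce,.006))*1000).round(1),np.round(r[1],1))
E
```

```text
t 12.25 pos [484.2 -69.4 154.8] board [[-104.9  -28.8]] toolx az 97.28 zax [ 0.002 -0.    -1.   ] F [-0.4  0.2 -1.7] w 0.299710903214103
top 173 [289.2 123.4] [[ 257.4 -180.7]] [16.7 15.5]
top 155 [295.  172.5] [[  78.1 -173.1]] [17.2 14.5]
top 688 [258.  201.3] [[ -3.6 -27.8]] [21.9 38.8]
top 839 [263.3 229.1] [[-103.3  -31.5]] [40.2 40.5]
scene 1527 [250.5 193.6] [[-25.6 -38.9]] [50.3 34.5]
scene 250 [185.4 194.9] [[  79.1 -176. ]] [14.8 26.9]
scene 14 [214.6 274.6] [[204.1  28.3]] [8.9 4. ]
```

```bash
python3 - <<'E'
from h import *
c=cam('top');s=cam('scene')
a=cv2.resize(c['pixels'][150:200,270:320],None,fx=8,fy=8,interpolation=cv2.INTER_CUBIC)
b=cv2.resize(s['pixels'][170:220,160:210],None,fx=8,fy=8,interpolation=cv2.INTER_CUBIC)
cv2.imwrite('pics/off.png',np.hstack([a,b]))
for n,k,o in(('t',c,(270,150)),('s',s,(160,170))): print(n,((proj(k,[[*tow([[x/1000,-.150]])[0],z] for x in(40,76,110) for z in(0,.012)])+.5-o)*8).round().tolist())
E
```

```text
t [[165.0, 278.0], [167.0, 274.0], [152.0, 198.0], [154.0, 194.0], [140.0, 124.0], [142.0, 119.0]]
s [[346.0, 172.0], [342.0, 152.0], [275.0, 245.0], [270.0, 226.0], [205.0, 317.0], [199.0, 297.0]]
```

View pics/off.png

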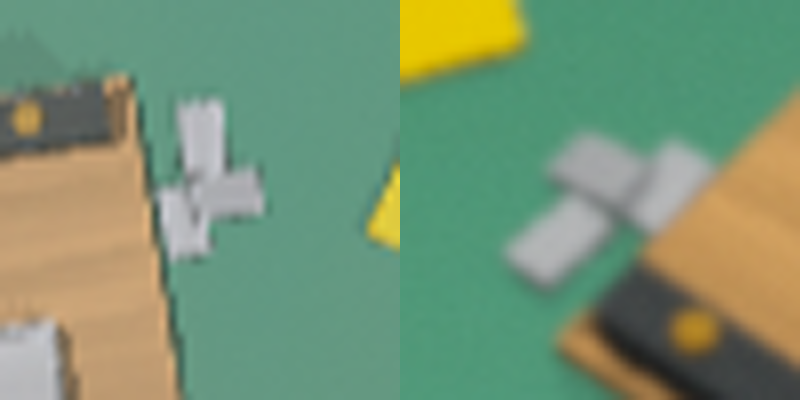

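All three offcuts lie on the bench off the board (top crop (200,135), (230,190), (185,225)), with the nearest beside the board edge. I'll push the stack partway in +y first, so the block works clear of the offcuts, and make no stop contact yet.

Call:
{"name": "drive_tool", "arguments": {
  "series": [-1,-35.4,28.3,0,0,0,0,-1,-35.4,28.3,0,0,0,0,-1,-35.4,28.3,0,0,0,0,-1,0,0,0,0,0,0,-1,0,0,35,0,0,0,-1,0,0,35,0,0,0,-1,0,0,0,0,0,0,-1,0,0,0,0,0,0,-1,0,0,0,0,0,0]
}}

```text
t: 13.58
eef_pos: [0.5811, -0.1644, 0.0848]
tool_rot: [0.0, 0.661, 0.75, 0.0]
contact_force: [0.4, -0.9, -1.9]
gripper_width: 0.299
```

```bash
python3 - <<'E'
from h import *
st()
E
```

```text
t 13.575 pos [ 581.1 -164.4   84.8] board [[ -20.8 -135.2]] toolx az 97.22 zax [ 0. -0. -1.] F [ 0.4 -0.9 -1.9] w 0.29908193199818767
```

Call:
{"name": "drive_tool", "arguments": {
  "series": [-1,10,0,0,0,0,0,-1,10,0,0,0,0,0,-1,10,0,0,0,0,0,-1,10,0,0,0,0,0,-1,10,0,0,0,0,0,-1,10,0,0,0,0,0,-1,10,0,0,0,0,0,-1,10,0,0,0,0,0,-1,10,0,0,0,0,0,-1,0,0,0,0,0,0,-1,0,0,0,0,0,0]
}}

```text
t: 14.95
eef_pos: [0.5693, -0.0744, 0.084]
tool_rot: [-0.001, 0.661, 0.75, 0.0]
contact_force: [0.1, 0.3, -1.8]
gripper_width: 0.295
```

```bash
python3 - <<'E'
from h import *
st(); c=cam('top');s=cam('scene')
a=cv2.resize(c['pixels'][150:265,195:320],None,fx=3.2,fy=3.2,interpolation=cv2.INTER_CUBIC)
b=cv2.resize(s['pixels'][140:285,175:340],None,fx=2.4,fy=2.4,interpolation=cv2.INTER_CUBIC)
h=max(a.shape[0],b.shape[0]);p=lambda i:cv2.copyMakeBorder(i,0,h-i.shape[0],0,0,0)
cv2.imwrite('pics/y1.png',np.hstack([p(a),p(b)]))
E
```

```text
t 14.95 pos [569.3 -74.4  84. ] board [[-21.1 -44.4]] toolx az 97.26 zax [-0.001  0.001 -1.   ] F [ 0.1  0.3 -1.8] w 0.2950721011758864
```

View pics/y1.png

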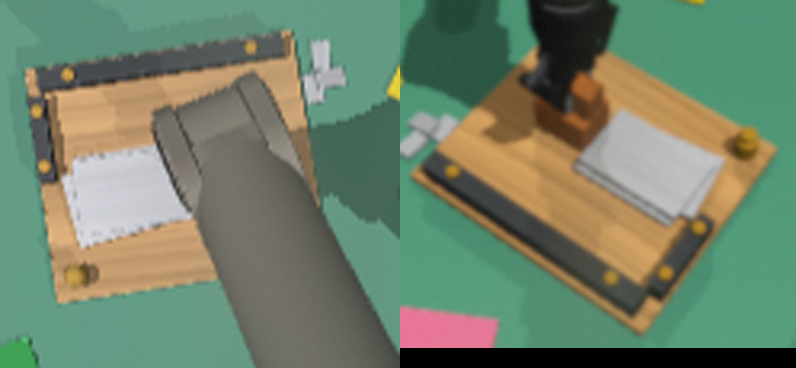

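```bash
python3 - <<'E'
from h import *
c=cam('top');s=cam('scene')
p=(np.array([(63,176),(77,158),(83,247),(190,217)],float)+.5)/3.2-.5+[195,150]
print((tob(ray(c,p,.030))*1000).round(1).tolist())
q=(np.array([(723-400,158),(693-400,214),(672-400,222),(577-400,165)],float)+.5)/2.4-.5+[175,140]
print((tob(ray(s,q,.030))*1000).round(1).tolist())
E
```

```text
[[5.5, 123.7], [22.6, 105.9], [-73.6, 113.1], [-59.0, -5.7]]
[[-71.5, 112.4], [3.1, 122.8], [23.2, 110.7], [25.8, -6.5]]
```

Call:
{"name": "drive_tool", "arguments": {
  "series": [-1,-12,0,0,0,0,0,-1,0,0,-35,0,0,0,-1,0,0,-35,0,0,0,-1,28,-30,0,0,0,0,-1,28,-30,0,0,0,0,-1,28,-30,0,0,0,0,-1,23,0,0,0,0,0,-1,0,0,0,0,0,0,-1,0,0,0,0,0,0]
}}

```text
t: 16.27
eef_pos: [0.469, 0.0064, 0.1544]
tool_rot: [0.0, 0.662, 0.75, -0.0]
contact_force: [0.1, -0.3, -2.2]
gripper_width: 0.298
```

```bash
python3 - <<'E'
from h import *
st()
E
```

```text
t 16.275 pos [469.    6.4 154.4] board [[-110.5   48.4]] toolx az 97.15 zax [ 0. -0. -1.] F [ 0.1 -0.3 -2.2] w 0.2975689937934125
```

Call:
{"name": "drive_tool", "arguments": {
  "series": [-1,0,0,35,0,0,0,-1,0,0,35,0,0,0,-1,0,0,0,0,0,0,-1,0,0,0,0,0,0,-1,0,0,0,0,0,0]
}}

```text
t: 16.9
eef_pos: [0.4691, 0.0074, 0.0853]
tool_rot: [0.001, 0.661, 0.75, 0.0]
contact_force: [-0.3, 1.2, -1.7]
gripper_width: 0.304
```

Call:
{"name": "drive_tool", "arguments": {
  "series": [-1,0,10,0,0,0,0,-1,0,10,0,0,0,0,-1,0,10,0,0,0,0,-1,0,10,0,0,0,0,-1,0,10,0,0,0,0,-1,0,10,0,0,0,0,-1,0,10,0,0,0,0,-1,0,10,0,0,0,0,-1,0,10,0,0,0,0,-1,0,0,0,0,0,0,-1,0,0,0,0,0,0]
}}

```text
t: 18.27
eef_pos: [0.5584, 0.0192, 0.0846]
tool_rot: [0.0, 0.661, 0.75, 0.001]
contact_force: [-0.9, -0.2, -1.6]
gripper_width: 0.294
```

```bash
python3 - <<'E'
from h import *
o,r=st(); print('F board',(BR.T@o['contact_force'][:2]).round(2))
E
```

```text
t 18.275 pos [558.4  19.2  84.6] board [[-20.2  49.8]] toolx az 97.22 zax [ 0.001  0.    -1.   ] F [-0.9 -0.2 -1.6] w 0.2938810010684786
F board [-0.94 -0.04]
```

Call:
{"name": "drive_tool", "arguments": {
  "series": [-1,0,3,0,0,0,0,-1,0,3,0,0,0,0,-1,0,3,0,0,0,0,-1,0,3,0,0,0,0,-1,0,0,0,0,0,0]
}}

```text
t: 18.9
eef_pos: [0.5695, 0.0204, 0.0841]
tool_rot: [-0.0, 0.661, 0.75, -0.0]
contact_force: [-3.8, -0.3, -0.4]
gripper_width: 0.297
```

Call:
{"name": "drive_tool", "arguments": {
  "series": [-1,0,1,0,0,0,0,-1,0,1,0,0,0,0,-1,0,0,0,0,0,0]
}}

```text
t: 19.27
eef_pos: [0.5702, 0.0205, 0.0839]
tool_rot: [-0.001, 0.661, 0.75, -0.001]
contact_force: [-7.1, -1.1, 1.6]
gripper_width: 0.302
```

Call:
{"name": "drive_tool", "arguments": {
  "series": [-1,0,1,0,0,0,0,-1,0,0,0,0,0,0]
}}

```text
t: 19.52
eef_pos: [0.5712, 0.0207, 0.0839]
tool_rot: [-0.001, 0.661, 0.75, -0.001]
contact_force: [-6.6, -0.9, 0.3]
gripper_width: 0.292
```

Call:
{"name": "drive_tool", "arguments": {
  "series": [-1,0,1,0,0,0,0,-1,0,0,0,0,0,0,-1,0,0,0,0,0,0]
}}

```text
t: 19.9
eef_pos: [0.572, 0.0208, 0.0838]
tool_rot: [-0.001, 0.661, 0.75, -0.001]
contact_force: [-7.5, -1.1, 1.2]
gripper_width: 0.298
```

Call:
{"name": "drive_tool", "arguments": {
  "series": [-1,0,1,0,0,0,0,-1,0,0,0,0,0,0,-1,0,0,0,0,0,0]
}}

```text
t: 20.27
eef_pos: [0.5732, 0.021, 0.0838]
tool_rot: [-0.001, 0.661, 0.75, -0.001]
contact_force: [-6.7, -0.1, 0.8]
gripper_width: 0.301
```

```bash
python3 - <<'E'
from h import *
o,r=st(); print('F board',(BR.T@o['contact_force'][:2]).round(2))
E
```

```text
t 20.275 pos [573.2  21.   83.8] board [[-5.3 49.8]] toolx az 97.23 zax [-0.003 -0.001 -1.   ] F [-6.7 -0.1  0.8] w 0.3006773726271598
F board [-6.67  0.69]
```

Call:
{"name": "drive_tool", "arguments": {
  "series": [-1,0,1,0,0,0,0,-1,0,0,0,0,0,0,-1,0,0,0,0,0,0]
}}

```text
t: 20.65
eef_pos: [0.5741, 0.0212, 0.0837]
tool_rot: [-0.001, 0.661, 0.75, -0.001]
contact_force: [-5.6, -0.6, -0.5]
gripper_width: 0.298
```

```bash
python3 - <<'E'
from h import *
o,r=st(); print('F board',(BR.T@o['contact_force'][:2]).round(2))
E
```

```text
t 20.65 pos [574.1  21.2  83.7] board [[-4.3 49.9]] toolx az 97.24 zax [-0.003 -0.001 -1.   ] F [-5.6 -0.6 -0.5] w 0.29822384346305103
F board [-5.66  0.08]
```

Call:
{"name": "drive_tool", "arguments": {
  "series": [-1,0,0.7,0,0,0,0,-1,0,0,0,0,0,0,-1,0,0,0,0,0,0]
}}

```text
t: 21.02
eef_pos: [0.5745, 0.0213, 0.0838]
tool_rot: [-0.001, 0.661, 0.75, -0.001]
contact_force: [-7.0, -1.2, 1.3]
gripper_width: 0.3
```

```bash
python3 - <<'E'
from h import *
o,r=st(); print('F board',(BR.T@o['contact_force'][:2]).round(2))
E
```

```text
t 21.025 pos [574.5  21.3  83.8] board [[-3.9 49.9]] toolx az 97.24 zax [-0.004 -0.001 -1.   ] F [-7.  -1.2  1.3] w 0.2995101463285653
F board [-7.08 -0.32]
```

Call:
{"name": "drive_tool", "arguments": {
  "series": [-1,0,0.7,0,0,0,0,-1,0,0,0,0,0,0,-1,0,0,0,0,0,0]
}}

```text
t: 21.4
eef_pos: [0.5746, 0.0213, 0.0837]
tool_rot: [-0.001, 0.661, 0.75, -0.002]
contact_force: [-8.2, 0.6, 2.7]
gripper_width: 0.3
```

Call:
{"name": "drive_tool", "arguments": {
  "series": [-1,0,0.7,0,0,0,0,-1,0,0,0,0,0,0,-1,0,0,0,0,0,0]
}}

```text
t: 21.78
eef_pos: [0.5747, 0.0213, 0.0835]
tool_rot: [-0.002, 0.661, 0.75, -0.002]
contact_force: [-11.0, -0.2, 3.4]
gripper_width: 0.3
```

```bash
python3 - <<'E'
from h import *
o,r=st(); print('F board',(BR.T@o['contact_force'][:2]).round(2))
E
```

```text
t 21.775 pos [574.7  21.3  83.5] board [[-3.7 49.9]] toolx az 97.24 zax [-0.006 -0.001 -1.   ] F [-11.   -0.2   3.4] w 0.3002132751846117
F board [-10.99   1.14]
```

Force rises sharply with no motion, face at board x 20.3 mm, so the stack is seated on the far stop at about 11 N. I'll back off, lift, and go to the right side of the stack.

Call:
{"name": "drive_tool", "arguments": {
  "series": [-1,0,-17,0,0,0,0,-1,0,0,-35,0,0,0,-1,0,0,-35,0,0,0,-1,-37.3,26.2,0,0,0,0,-1,-37.3,26.2,0,0,0,0,-1,-37.3,26.2,0,0,0,0,-1,0,0,0,0,0,0,-1,0,0,0,0,0,0]
}}

```text
t: 22.78
eef_pos: [0.6534, -0.0812, 0.1544]
tool_rot: [0.0, 0.661, 0.75, 0.001]
contact_force: [0.1, -0.2, -1.5]
gripper_width: 0.304
```

```bash
python3 - <<'E'
from h import *
st(); c=cam('top');s=cam('scene')
a=cv2.resize(c['pixels'][150:265,195:320],None,fx=3.2,fy=3.2,interpolation=cv2.INTER_CUBIC)
b=cv2.resize(s['pixels'][170:270,200:310],None,fx=3.6,fy=3.6,interpolation=cv2.INTER_CUBIC)
h=max(a.shape[0],b.shape[0]);p=lambda i:cv2.copyMakeBorder(i,0,h-i.shape[0],0,0,0)
cv2.imwrite('pics/x1.png',np.hstack([p(a),p(b)]))
E
```

```text
t 22.775 pos [653.4 -81.2 154.4] board [[ 61.5 -61.7]] toolx az 97.22 zax [ 0.001  0.001 -1.   ] F [ 0.1 -0.2 -1.5] w 0.30409277571069426
```

View pics/x1.png

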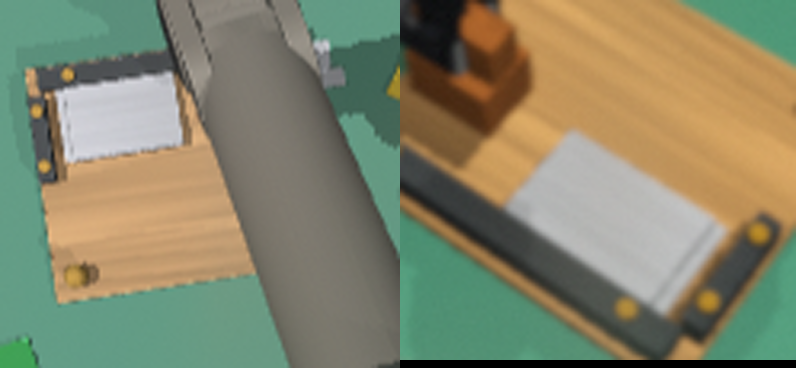

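The stack is flat along the far stop and ragged only in y, with a lower blank about 6 mm further left (scene crop (700,250)). I'll push +y.

Call:
{"name": "drive_tool", "arguments": {
  "series": [-1,0,0,35,0,0,0,-1,0,0,35,0,0,0,-1,0,0,0,0,0,0,-1,0,0,0,0,0,0]
}}

```text
t: 23.38
eef_pos: [0.6531, -0.0809, 0.0854]
tool_rot: [0.0, 0.661, 0.751, 0.0]
contact_force: [0.9, 0.4, -1.1]
gripper_width: 0.3
```

Call:
{"name": "drive_tool", "arguments": {
  "series": [-1,8,0,0,0,0,0,-1,8,0,0,0,0,0,-1,5,0,0,0,0,0,-1,4,0,0,0,0,0,-1,4,0,0,0,0,0,-1,0,0,0,0,0,0,-1,0,0,0,0,0,0]
}}

```text
t: 24.25
eef_pos: [0.6497, -0.0533, 0.085]
tool_rot: [0.0, 0.661, 0.75, 0.0]
contact_force: [-1.2, -3.3, 6.1]
gripper_width: 0.296
```

```bash
python3 - <<'E'
from h import *
o,r=st(); print('F board',(BR.T@o['contact_force'][:2]).round(2))
E
```

```text
t 24.25 pos [649.7 -53.3  85. ] board [[ 61.3 -33.5]] toolx az 97.19 zax [ 0.001 -0.    -1.   ] F [-1.2 -3.3  6.1] w 0.2957764097245002
F board [-1.62 -3.12]
```

Call:
{"name": "drive_tool", "arguments": {
  "series": [-1,0,0,0,0,0,0,-1,0,0,0,0,0,0],
  "force": 100
}}

```text
t: 24.5
eef_pos: [0.6497, -0.0533, 0.0851]
tool_rot: [0.0, 0.661, 0.75, 0.0]
contact_force: [0.1, -3.9, 7.1]
gripper_width: 0.288
```

```bash
python3 - <<'E'
from h import *
o,r=st(); print('F board',(BR.T@o['contact_force'][:2]).round(2),'torque',np.round(o['torque'],2))
E
```

```text
t 24.5 pos [649.7 -53.3  85.1] board [[ 61.3 -33.5]] toolx az 97.19 zax [ 0.001 -0.    -1.   ] F [ 0.1 -3.9  7.1] w 0.2883320505107788
F board [-0.38 -3.87] torque [-0.72  0.36  0.04]
```

A vertical force of about 7 N appears, so the block has pitched slightly in the pads, its lower left edge now on the board. I'll back off, loosen, press it flat on the board, regrip hard, and push with it just gliding.

Call:
{"name": "drive_tool", "arguments": {
  "series": [-1,-6,0,0,0,0,0,-1,0,0,0,0,0,0,-1,0,0,0,0,0,0],
  "force": 20
}}

```text
t: 24.88
eef_pos: [0.6505, -0.0576, 0.0849]
tool_rot: [-0.0, 0.661, 0.75, 0.001]
contact_force: [-0.8, 1.2, 5.8]
gripper_width: 0.296
```

Call:
{"name": "drive_tool", "arguments": {
  "series": [-1,0,0,2,0,0,0,-1,0,0,0,0,0,0,-1,0,0,0,0,0,0]
}}

```text
t: 25.25
eef_pos: [0.6507, -0.0577, 0.0847]
tool_rot: [0.0, 0.661, 0.75, 0.001]
contact_force: [-5.1, -1.1, 18.9]
gripper_width: 0.291
```

```bash
python3 - <<'E'
from h import *
o,r=st(); print('F board',(BR.T@o['contact_force'][:2]).round(2),'torque',np.round(o['torque'],2))
E
```

```text
t 25.25 pos [650.7 -57.7  84.7] board [[ 61.7 -38.1]] toolx az 97.23 zax [ 0.001  0.001 -1.   ] F [-5.1 -1.1 18.9] w 0.29058140287811607
F board [-5.23 -0.4 ] torque [0.51 1.66 0.13]
```

Call:
{"name": "drive_tool", "arguments": {
  "series": [-1,0,0,-2,0,0,0,-1,0,0,0,0,0,0]
}}

```text
t: 25.5
eef_pos: [0.6504, -0.0579, 0.0849]
tool_rot: [-0.0, 0.661, 0.75, 0.001]
contact_force: [-1.0, 1.0, 7.6]
gripper_width: 0.29
```

```bash
python3 - <<'E'
from h import *
o,r=st(); print('torque',np.round(o['torque'],2))
c=cam('top');s=cam('scene')
cv2.imwrite('pics/tilt.png',cv2.resize(s['pixels'][150:260,190:320],None,fx=5.4,fy=5.4,interpolation=cv2.INTER_CUBIC))
P=[]
for x,y,z in((24,33,0),(24,-33,0),(-24,33,0),(24,33,45),(24,-33,45),(-24,33,45),(13,33,85),(-13,33,85)):
    w=tow(tob(o['eef_pos'])+np.array([x,y-4])/1000)[0]; P.append([*w,o['eef_pos'][2]-.0708+z/1000])
print(((proj(s,P)+.5-[190,150])*5.4).round().astype(int).tolist())
E
```

```text
t 25.5 pos [650.4 -57.9  84.9] board [[ 61.4 -38.2]] toolx az 97.24 zax [ 0.001  0.001 -1.   ] F [-1.   1.   7.6] w 0.2902927290864901
torque [0.52 0.46 0.01]
[[236, 423], [126, 350], [300, 350], [231, 375], [116, 299], [297, 300], [242, 310], [279, 268]]
```

View pics/tilt.png

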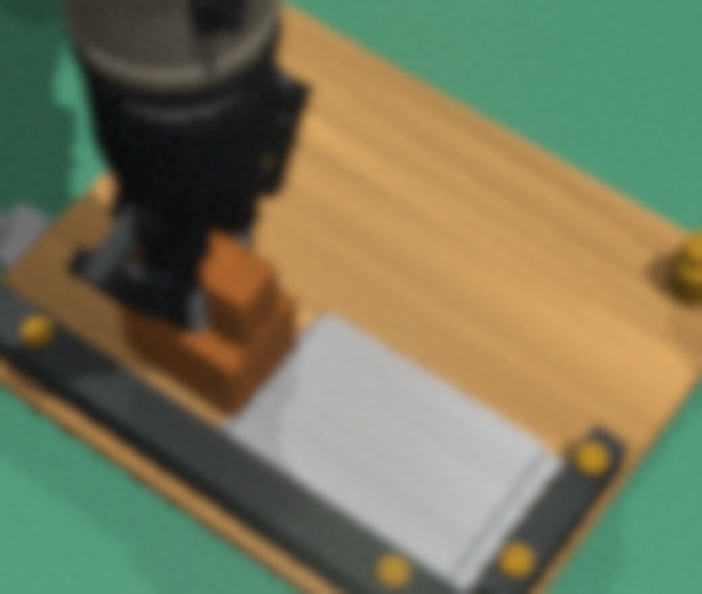

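The block stands just right of the stack (corner near (235,412)) and looks upright, but it rests on the board. The cleanest fix is to release it here so it settles flat on the board, then regrip harder.

Call:
{"name": "drive_tool", "arguments": {
  "series": [0.1,0,0,0,0,0,0,0.1,0,0,0,0,0,0,0.1,0,0,0,0,0,0,0.1,0,0,0,0,0,0,0.1,0,0,0,0,0,0]
}}

```text
t: 26.22
eef_pos: [0.6499, -0.059, 0.0842]
tool_rot: [-0.0, 0.661, 0.75, -0.0]
contact_force: [0.1, 0.4, -0.1]
gripper_width: 0.548
```

```bash
python3 - <<'E'
from h import *
o,r=st(); print('torque',np.round(o['torque'],2))
E
```

```text
t 26.225 pos [649.9 -59.   84.2] board [[ 60.8 -39.2]] toolx az 97.21 zax [-0. -0. -1.] F [ 0.1  0.4 -0.1] w 0.5475811916894443
torque [ 0.04  0.02 -0.  ]
```

Call:
{"name": "drive_tool", "arguments": {
  "series": [0.1,0,0,1.2,0,0,0,0.1,0,0,0,0,0,0,-1,0,0,0,0,0,0,-1,0,0,0,0,0,0,-1,0,0,0,0,0,0,-1,0,0,0,0,0,0,-1,0,0,0,0,0,0],
  "force": 110
}}

```text
t: 27.1
eef_pos: [0.65, -0.0589, 0.0833]
tool_rot: [0.0, 0.661, 0.75, -0.0]
contact_force: [-1.3, -0.6, 3.7]
gripper_width: 0.292
```

```bash
python3 - <<'E'
from h import *
o,r=st(); print('torque',np.round(o['torque'],2))
E
```

```text
t 27.1 pos [650.  -58.9  83.3] board [[ 60.9 -39.1]] toolx az 97.22 zax [ 0. -0. -1.] F [-1.3 -0.6  3.7] w 0.2923280167909977
torque [-0.03  0.44  0.02]
```

Call:
{"name": "drive_tool", "arguments": {
  "series": [-1,0,0,-0.7,0,0,0,-1,3,0,0,0,0,0,-1,3,0,0,0,0,0,-1,3,0,0,0,0,0,-1,0,0,0,0,0,0]
}}

```text
t: 27.72
eef_pos: [0.649, -0.0504, 0.084]
tool_rot: [0.0, 0.661, 0.75, -0.0]
contact_force: [0.2, -3.8, 2.7]
gripper_width: 0.292
```

Call:
{"name": "drive_tool", "arguments": {
  "series": [-1,2,0,0,0,0,0,-1,2,0,0,0,0,0,-1,0,0,0,0,0,0]
}}

```text
t: 28.1
eef_pos: [0.6488, -0.0474, 0.0843]
tool_rot: [0.001, 0.661, 0.75, -0.0]
contact_force: [0.4, -6.0, 3.7]
gripper_width: 0.29
```

```bash
python3 - <<'E'
from h import *
o,r=st(); print('F board',(BR.T@o['contact_force'][:2]).round(2),'torque',np.round(o['torque'],2))
E
```

```text
t 28.1 pos [648.8 -47.4  84.3] board [[ 61.1 -27.5]] toolx az 97.17 zax [ 0.001 -0.002 -1.   ] F [ 0.4 -6.   3.7] w 0.290221373650016
F board [-0.33 -5.97] torque [-1.39  0.06  0.06]
```

Call:
{"name": "drive_tool", "arguments": {
  "series": [-1,1.5,0,0,0,0,0,-1,1.5,0,0,0,0,0,-1,0,0,0,0,0,0]
}}

```text
t: 28.48
eef_pos: [0.6485, -0.0449, 0.0845]
tool_rot: [0.001, 0.662, 0.75, -0.001]
contact_force: [0.6, -6.2, 5.4]
gripper_width: 0.283
```

Call:
{"name": "drive_tool", "arguments": {
  "series": [-1,1.5,0,0,0,0,0,-1,0,0,0,0,0,0]
}}

```text
t: 28.72
eef_pos: [0.6484, -0.0436, 0.0846]
tool_rot: [0.001, 0.662, 0.75, -0.001]
contact_force: [0.1, -6.5, 5.7]
gripper_width: 0.29
```

Call:
{"name": "drive_tool", "arguments": {
  "series": [-1,1,0,0,0,0,0,-1,0,0,0,0,0,0,-1,0,0,0,0,0,0]
}}

```text
t: 29.1
eef_pos: [0.6483, -0.0429, 0.0846]
tool_rot: [0.001, 0.662, 0.75, -0.001]
contact_force: [-0.8, -7.2, 5.8]
gripper_width: 0.292
```

```bash
python3 - <<'E'
from h import *
o,r=st(); print('F board',(BR.T@o['contact_force'][:2]).round(2),'torque',np.round(o['torque'],2))
E
```

```text
t 29.1 pos [648.3 -42.9  84.6] board [[ 61.2 -23. ]] toolx az 97.13 zax [ 0.001 -0.003 -1.   ] F [-0.8 -7.2  5.8] w 0.2915874225890624
F board [-1.69 -7.08] torque [-1.83  0.05  0.06]
```

Call:
{"name": "drive_tool", "arguments": {
  "series": [-1,1,0,0.5,0,0,0,-1,0,0,0,0,0,0,-1,0,0,0,0,0,0]
}}

```text
t: 29.48
eef_pos: [0.6484, -0.0427, 0.0846]
tool_rot: [0.002, 0.662, 0.75, -0.001]
contact_force: [-1.7, -8.3, 10.0]
gripper_width: 0.29
```

Call:
{"name": "drive_tool", "arguments": {
  "series": [-1,1,0,0.5,0,0,0,-1,0,0,0,0,0,0,-1,0,0,0,0,0,0]
}}

```text
t: 29.85
eef_pos: [0.6484, -0.0426, 0.0846]
tool_rot: [0.002, 0.662, 0.749, -0.001]
contact_force: [-2.3, -11.0, 13.1]
gripper_width: 0.289
```

```bash
python3 - <<'E'
from h import *
o,r=st(); print('F board',(BR.T@o['contact_force'][:2]).round(2),'torque',np.round(o['torque'],2))
s=cam('scene');t=cam('top'); cv2.imwrite('now_s.png',s['pixels'])
# side stop screws -> board coords at z=.038
for n,k in(('s',s),('t',t)):
    h=cv2.cvtColor(k['pixels'],cv2.COLOR_BGR2HSV); m=cv2.inRange(h,(14,120,120),(28,255,255))
    q,l,a,ce=cv2.connectedComponentsWithStats(m)
    print(n,[(int(a[i,4]),(tob(ray(k,ce[i],.038))*1000).round(1)[0].tolist()) for i in range(1,q) if 4<a[i,4]<60 and abs(tob(ray(k,ce[i],.038))).max()<.15])
E
```

```text
t 29.85 pos [648.4 -42.6  84.6] board [[ 61.3 -22.7]] toolx az 97.07 zax [ 0.002 -0.005 -1.   ] F [ -2.3 -11.   13.1] w 0.2893508125009657
F board [ -3.67 -10.65] torque [-2.66  0.6   0.16]
s [(24, [111.1, -103.6]), (56, [136.1, -108.5]), (28, [97.7, -23.0]), (27, [75.7, 137.3]), (26, [111.6, 97.7])]
t [(6, [112.6, -99.5]), (12, [114.3, 102.5]), (10, [79.4, 141.5]), (12, [18.6, 141.2]), (41, [-103.1, 126.7])]
```

The y tap turns the block in the pads because the jaw axis lies across the push. The x tap, along the jaw axis, held firm. So I'll back off, release and regrip upright, then turn the tool 90° so the y tap is along the jaw axis too.

Call:
{"name": "drive_tool", "arguments": {
  "series": [-1,-9,0,-0.5,0,0,0,-1,0,0,0,0,0,0,0.1,0,0,0,0,0,0,0.1,0,0,0,0,0,0,0.1,0,0,0,0,0,0,0.1,0,0,0,0,0,0]
}}

```text
t: 30.7
eef_pos: [0.6484, -0.0473, 0.0831]
tool_rot: [-0.0, 0.661, 0.75, -0.0]
contact_force: [-0.7, -0.4, -0.0]
gripper_width: 0.547
```

```bash
python3 - <<'E'
from h import *
o,r=st(); print(np.round(o['q'],2))
E
```

```text
t 30.7 pos [648.4 -47.3  83.1] board [[ 60.7 -27.5]] toolx az 97.23 zax [-0.  0. -1.] F [-0.7 -0.4 -0. ] w 0.5465904876200222
[ 0.37  0.69 -0.56  1.71  0.46  0.87 -0.26]
```

Call:
{"name": "drive_tool", "arguments": {
  "series": [-1,0,0,0,0,0,0,-1,0,0,0,0,0,0,-1,0,0,0,0,0,0,-1,0,0,0,0,0,0,-1,0,0,0,0,0,0,-1,-6,0,-5,0,0,0,-1,0,0,-30,0,0,0,-1,0,0,-35,0,0,0],
  "force": 110
}}

```text
t: 31.7
eef_pos: [0.6487, -0.0543, 0.1531]
tool_rot: [-0.001, 0.661, 0.75, -0.001]
contact_force: [-0.0, 0.4, -1.3]
gripper_width: 0.294
```

Call:
{"name": "drive_tool", "arguments": {
  "series": [-1,0,0,0,0,0,0.1745,-1,0,0,0,0,0,0.1745,-1,0,0,0,0,0,0.1745,-1,0,0,0,0,0,0.1745,-1,0,0,0,0,0,0.1745,-1,0,0,0,0,0,0.1745,-1,0,0,0,0,0,0.1745,-1,0,0,0,0,0,0.1745,-1,0,0,0,0,0,0.1745,-1,0,0,0,0,0,0,-1,0,0,0,0,0,0]
}}

```text
t: 33.08
eef_pos: [0.6492, -0.0537, 0.1532]
tool_rot: [0.0, 0.998, 0.065, -0.0]
contact_force: [-0.4, 0.3, -1.5]
gripper_width: 0.29
```

```bash
python3 - <<'E'
from h import *
o,r=st(); print(np.round(o['q'],2))
E
```

```text
t 33.075 pos [649.2 -53.7 153.2] board [[ 60.8 -33.9]] toolx az 7.43 zax [-0. -0. -1.] F [-0.4  0.3 -1.5] w 0.28998677525730676
[ 0.16  0.55 -0.24  1.69  0.16  0.92 -1.58]
```

Call:
{"name": "drive_tool", "arguments": {
  "series": [-1,3,0,34,0,0,0.004,-1,0,0,34,0,0,0,-1,0,0,0,0,0,0,-1,0,0,0,0,0,0]
}}

```text
t: 33.58
eef_pos: [0.6521, -0.0535, 0.0854]
tool_rot: [0.0, 0.998, 0.062, -0.0]
contact_force: [-1.1, -0.2, -2.5]
gripper_width: 0.292
```

Call:
{"name": "drive_tool", "arguments": {
  "series": [-1,0,-4,0,0,0,0,-1,0,-4,0,0,0,0,-1,0,-3,0,0,0,0,-1,0,-2,0,0,0,0,-1,0,0,0,0,0,0]
}}

```text
t: 34.2
eef_pos: [0.6506, -0.0404, 0.0855]
tool_rot: [0.0, 0.998, 0.061, -0.0]
contact_force: [-1.3, -5.1, -1.6]
gripper_width: 0.292
```

```bash
python3 - <<'E'
from h import *
o,r=st(); print('F board',(BR.T@o['contact_force'][:2]).round(2),'torque',np.round(o['torque'],2))
E
```

```text
t 34.2 pos [650.6 -40.4  85.5] board [[ 63.7 -20.8]] toolx az 7.01 zax [-0.    -0.001 -1.   ] F [-1.3 -5.1 -1.6] w 0.29209691741318794
F board [-1.95 -4.86] torque [-1.27  0.25  0.08]
```

Call:
{"name": "drive_tool", "arguments": {
  "series": [-1,0,-1.5,0,0,0,-0.003,-1,0,0,0,0,0,0,-1,0,0,0,0,0,0]
}}

```text
t: 34.58
eef_pos: [0.6505, -0.0392, 0.0855]
tool_rot: [0.0, 0.998, 0.063, -0.0]
contact_force: [-0.7, -5.4, -0.8]
gripper_width: 0.293
```

Call:
{"name": "drive_tool", "arguments": {
  "series": [-1,0,-1.5,0,0,0,0,-1,0,0,0,0,0,0,-1,0,0,0,0,0,0]
}}

```text
t: 34.95
eef_pos: [0.6503, -0.0377, 0.0855]
tool_rot: [0.0, 0.998, 0.062, -0.0]
contact_force: [-1.4, -5.5, -0.6]
gripper_width: 0.291
```

Call:
{"name": "drive_tool", "arguments": {
  "series": [-1,0,-1,0,0,0,0,-1,0,0,0,0,0,0,-1,0,0,0,0,0,0]
}}

```text
t: 35.33
eef_pos: [0.6501, -0.0368, 0.0855]
tool_rot: [0.0, 0.998, 0.062, -0.0]
contact_force: [-0.9, -5.1, -0.4]
gripper_width: 0.292
```

```bash
python3 - <<'E'
from h import *
o,r=st(); print('F board',(BR.T@o['contact_force'][:2]).round(2),'torque',np.round(o['torque'],2))
E
```

```text
t 35.325 pos [650.1 -36.8  85.5] board [[ 63.8 -17.3]] toolx az 7.17 zax [-0.    -0.001 -1.   ] F [-0.9 -5.1 -0.4] w 0.292343300936075
F board [-1.52 -4.97] torque [-1.51  0.21  0.19]
```

Call:
{"name": "drive_tool", "arguments": {
  "series": [-1,0,-1.2,0,0,0,0,-1,0,0,0,0,0,0,-1,0,0,0,0,0,0]
}}

```text
t: 35.7
eef_pos: [0.65, -0.0357, 0.0855]
tool_rot: [0.0, 0.998, 0.062, -0.0]
contact_force: [-0.4, -5.2, -0.4]
gripper_width: 0.291
```

Call:
{"name": "drive_tool", "arguments": {
  "series": [-1,0,-1,0,0,0,0,-1,0,0,0,0,0,0,-1,0,0,0,0,0,0]
}}

```text
t: 36.08
eef_pos: [0.6499, -0.0347, 0.0855]
tool_rot: [0.0, 0.998, 0.062, -0.0]
contact_force: [-1.0, -5.2, -0.2]
gripper_width: 0.291
```

Call:
{"name": "drive_tool", "arguments": {
  "series": [-1,0,-0.7,0,0,0,0,-1,0,0,0,0,0,0,-1,0,0,0,0,0,0]
}}

```text
t: 36.45
eef_pos: [0.6498, -0.0341, 0.0855]
tool_rot: [0.0, 0.998, 0.062, -0.0]
contact_force: [-0.9, -5.6, -0.5]
gripper_width: 0.29
```

```bash
python3 - <<'E'
from h import *
o,r=st(); print('F board',(BR.T@o['contact_force'][:2]).round(2),'torque',np.round(o['torque'],2))
E
```

```text
t 36.45 pos [649.8 -34.1  85.5] board [[ 63.8 -14.5]] toolx az 7.16 zax [-0.    -0.001 -1.   ] F [-0.9 -5.6 -0.5] w 0.2903167813566911
F board [-1.63 -5.45] torque [-1.49  0.28  0.15]
```

Call:
{"name": "drive_tool", "arguments": {
  "series": [-1,0,-0.8,0,0,0,0,-1,0,0,0,0,0,0,-1,0,0,0,0,0,0]
}}

```text
t: 36.83
eef_pos: [0.6497, -0.0335, 0.0855]
tool_rot: [0.001, 0.998, 0.062, -0.0]
contact_force: [-1.2, -6.6, -0.3]
gripper_width: 0.292
```

Call:
{"name": "drive_tool", "arguments": {
  "series": [-1,0,-0.8,0,0,0,0,-1,0,0,0,0,0,0,-1,0,0,0,0,0,0]
}}

```text
t: 37.2
eef_pos: [0.6496, -0.0327, 0.0855]
tool_rot: [0.001, 0.998, 0.062, -0.0]
contact_force: [-0.4, -6.3, -0.4]
gripper_width: 0.292
```

```bash
python3 - <<'E'
from h import *
o,r=st(); print('F board',(BR.T@o['contact_force'][:2]).round(2),'torque',np.round(o['torque'],2))
E
```

```text
t 37.2 pos [649.6 -32.7  85.5] board [[ 63.8 -13.1]] toolx az 7.16 zax [ 0.    -0.001 -1.   ] F [-0.4 -6.3 -0.4] w 0.2921723312646476
F board [-1.23 -6.2 ] torque [-1.61  0.21  0.17]
```

Call:
{"name": "drive_tool", "arguments": {
  "series": [-1,0,-0.8,0,0,0,0,-1,0,0,0,0,0,0,-1,0,0,0,0,0,0]
}}

```text
t: 37.58
eef_pos: [0.6496, -0.0322, 0.0855]
tool_rot: [0.001, 0.998, 0.062, -0.0]
contact_force: [0.4, -7.0, -1.6]
gripper_width: 0.286
```

Call:
{"name": "drive_tool", "arguments": {
  "series": [-1,0,-0.8,0,0,0,0,-1,0,0,0,0,0,0,-1,0,0,0,0,0,0]
}}

```text
t: 37.95
eef_pos: [0.6495, -0.032, 0.0856]
tool_rot: [0.001, 0.998, 0.062, 0.0]
contact_force: [-0.1, -8.2, -0.4]
gripper_width: 0.293
```

```bash
python3 - <<'E'
from h import *
o,r=st(); print('F board',(BR.T@o['contact_force'][:2]).round(2),'torque',np.round(o['torque'],2))
s=cam('scene')
print(s['pixels'][:0].shape)
h=cv2.cvtColor(s['pixels'],cv2.COLOR_BGR2HSV)
# profile across the gap to the side stop along +y at several board x, both blank top level
for x in(35,50,65,80):
    ys=np.arange(118,142,1.5)
    p=proj(s,[[*tow([[x/1000,y/1000]])[0],.032] for y in ys])
    g=cv2.remap(s['pixels'],p[:,0].astype(np.float32)[None],p[:,1].astype(np.float32)[None],cv2.INTER_LINEAR)[0]
    print(x,[f'{int(a[0])}/{int(a[2])}' for a in g])
E
```

```text
t 37.95 pos [649.5 -32.   85.6] board [[ 63.8 -12.4]] toolx az 7.12 zax [ 0.    -0.002 -1.   ] F [-0.1 -8.2 -0.4] w 0.29267039075556583
F board [-1.16 -8.17] torque [-2.02  0.19  0.14]
(0, 512, 3)
35 ['191/189', '191/189', '190/188', '186/184', '177/175', '158/155', '135/131', '108/105', '87/84', '76/73', '72/68', '70/68', '69/67', '69/66', '69/66', '70/66']
50 ['192/190', '192/189', '190/187', '187/183', '173/170', '154/152', '129/127', '104/101', '87/84', '76/73', '71/69', '70/68', '70/67', '69/66', '69/65', '68/65']
65 ['189/187', '190/188', '189/187', '186/184', '179/176', '163/160', '139/139', '113/115', '90/97', '77/96', '69/98', '66/101', '65/102', '65/97', '66/92', '68/83']
80 ['184/182', '185/183', '184/181', '180/178', '169/167', '153/151', '128/132', '102/113', '77/110', '60/112', '51/123', '46/131', '46/132', '46/129', '48/121', '50/107']
```

Call:
{"name": "drive_tool", "arguments": {
  "series": [-1,0,-0.8,0,0,0,0,-1,0,0,0,0,0,0,-1,0,0,0,0,0,0]
}}

```text
t: 38.38
eef_pos: [0.6495, -0.0319, 0.0856]
tool_rot: [0.001, 0.998, 0.062, 0.0]
contact_force: [-1.3, -8.4, -0.6]
gripper_width: 0.294
```

Call:
{"name": "drive_tool", "arguments": {
  "series": [-1,0,-0.5,0,0,0,0,-1,0,0,0,0,0,0,-1,0,0,0,0,0,0]
}}

```text
t: 38.75
eef_pos: [0.6495, -0.0319, 0.0856]
tool_rot: [0.002, 0.998, 0.062, 0.0]
contact_force: [0.4, -9.6, -0.7]
gripper_width: 0.292
```

Seated on the side stop: 9.6 N, no further motion. Now back off, turn back, and re-tap in x at the stack's new place.

Call:
{"name": "drive_tool", "arguments": {
  "series": [-1,0,12,0,0,0,0,-1,0,0,-35,0,0,0,-1,0,0,-33,0,0,0,-1,0,0,0,0,0,-0.1745,-1,0,0,0,0,0,-0.1745,-1,0,0,0,0,0,-0.1745,-1,0,0,0,0,0,-0.1745,-1,0,0,0,0,0,-0.1745,-1,0,0,0,0,0,-0.1745,-1,0,0,0,0,0,-0.1745,-1,0,0,0,0,0,-0.1745,-1,0,0,0,0,0,-0.1745]
}}

```text
t: 40.25
eef_pos: [0.651, -0.0392, 0.1537]
tool_rot: [-0.001, 0.659, 0.752, 0.001]
contact_force: [-0.6, 0.9, -1.6]
gripper_width: 0.292
```

Call:
{"name": "drive_tool", "arguments": {
  "series": [-1,31,-27,0,0,0,0,-1,31,-27,0,0,0,0,-1,31,-27,0,0,0,0,-1,0,0,0,0,0,0,-1,0,0,0,0,0,0]
}}

```text
t: 40.88
eef_pos: [0.5594, 0.0419, 0.1538]
tool_rot: [0.0, 0.661, 0.75, 0.001]
contact_force: [0.1, -1.2, -1.0]
gripper_width: 0.287
```

```bash
python3 - <<'E'
from h import *
o,r=st()
E
```

```text
t 40.875 pos [559.4  41.9 153.8] board [[-16.4  72.2]] toolx az 97.18 zax [ 0.001  0.001 -1.   ] F [ 0.1 -1.2 -1. ] w 0.2869528863087098
```

Call:
{"name": "drive_tool", "arguments": {
  "series": [-1,0,0,34,0,0,0,-1,0,0,34.5,0,0,0,-1,0,0,0,0,0,0,-1,0,0,0,0,0,0,-1,0,4,0,0,0,0,-1,0,3,0,0,0,0,-1,0,2,0,0,0,0,-1,0,1,0,0,0,0,-1,0,0,0,0,0,0]
}}

```text
t: 42.0
eef_pos: [0.5687, 0.0427, 0.0848]
tool_rot: [0.0, 0.662, 0.75, -0.0]
contact_force: [0.0, -0.3, -1.8]
gripper_width: 0.291
```

Call:
{"name": "drive_tool", "arguments": {
  "series": [-1,0,1,0,0,0,0,-1,0,1,0,0,0,0,-1,0,0,0,0,0,0,-1,0,0,0,0,0,0]
}}

```text
t: 42.5
eef_pos: [0.5707, 0.0429, 0.0848]
tool_rot: [0.0, 0.662, 0.75, -0.0]
contact_force: [-0.2, 0.6, -1.5]
gripper_width: 0.289
```

```bash
python3 - <<'E'
from h import *
o,r=st(); print('F board',(BR.T@o['contact_force'][:2]).round(2))
E
```

```text
t 42.5 pos [570.7  42.9  84.8] board [[-5.1 71.8]] toolx az 97.16 zax [ 0. -0. -1.] F [-0.2  0.6 -1.5] w 0.28942851386729146
F board [-0.11  0.6 ]
```

Call:
{"name": "drive_tool", "arguments": {
  "series": [-1,0,1,0,0,0,0,-1,0,0,0,0,0,0,-1,0,0,0,0,0,0]
}}

```text
t: 42.88
eef_pos: [0.5713, 0.0428, 0.0846]
tool_rot: [-0.0, 0.662, 0.75, -0.0]
contact_force: [-1.6, -0.3, -1.4]
gripper_width: 0.289
```

Call:
{"name": "drive_tool", "arguments": {
  "series": [-1,0,1,0,0,0,0,-1,0,0,0,0,0,0,-1,0,0,0,0,0,0]
}}

```text
t: 43.25
eef_pos: [0.5717, 0.043, 0.0844]
tool_rot: [-0.001, 0.662, 0.75, -0.001]
contact_force: [-4.9, -0.4, 0.1]
gripper_width: 0.29
```

Call:
{"name": "drive_tool", "arguments": {
  "series": [-1,0,1,0,0,0,0,-1,0,0,0,0,0,0,-1,0,0,0,0,0,0]
}}

```text
t: 43.62
eef_pos: [0.5719, 0.043, 0.0843]
tool_rot: [-0.001, 0.662, 0.75, -0.002]
contact_force: [-7.1, -1.1, 0.7]
gripper_width: 0.292
```

```bash
python3 - <<'E'
from h import *
o,r=st(); print('F board',(BR.T@o['contact_force'][:2]).round(2))
E
```

```text
t 43.625 pos [571.9  43.   84.3] board [[-3.9 71.8]] toolx az 97.15 zax [-0.004 -0.001 -1.   ] F [-7.1 -1.1  0.7] w 0.2922317923416966
F board [-7.16 -0.24]
```

Call:
{"name": "drive_tool", "arguments": {
  "series": [-1,0,1,0,0,0,0,-1,0,0,0,0,0,0,-1,0,0,0,0,0,0]
}}

```text
t: 44.0
eef_pos: [0.572, 0.0431, 0.084]
tool_rot: [-0.002, 0.662, 0.75, -0.002]
contact_force: [-8.8, -1.2, 1.9]
gripper_width: 0.293
```

Call:
{"name": "drive_tool", "arguments": {
  "series": [-1,0,-17,0,0,0,0,-1,0,0,-35,0,0,0,-1,0,0,-35,0,0,0,-1,0,0,0,0,0,0,-1,0,0,0,0,0,0]
}}

```text
t: 44.62
eef_pos: [0.5581, 0.0411, 0.1545]
tool_rot: [0.0, 0.662, 0.75, 0.0]
contact_force: [-0.5, -0.1, -2.5]
gripper_width: 0.288
```

```bash
python3 - <<'E'
from h import *
o,r=st(); s=cam('scene')
for ax in 'y':
  for x in(35,50,65,80):
    for z in(.032,):
      ys=np.arange(110,142,1.0)
      p=proj(s,[[*tow([[x/1000,y/1000]])[0],z] for y in ys]); g=cv2.remap(cv2.cvtColor(s['pixels'],cv2.COLOR_BGR2GRAY),p[:,0].astype(np.float32)[None],p[:,1].astype(np.float32)[None],1)[0]
      print(x,g.ravel().tolist())
E
```

```text
t 44.625 pos [558.1  41.1 154.5] board [[-17.8  71.6]] toolx az 97.16 zax [ 0.001  0.    -1.   ] F [-0.5 -0.1 -2.5] w 0.28751476011543936
35 [169, 169, 169, 169, 169, 169, 169, 169, 170, 170, 169, 168, 166, 162, 156, 144, 131, 117, 101, 87, 76, 69, 64, 62, 61, 60, 59, 60, 60, 60, 59, 59]
50 [170, 170, 170, 169, 169, 170, 171, 171, 170, 170, 170, 168, 166, 160, 151, 141, 127, 113, 97, 85, 75, 67, 65, 63, 62, 62, 63, 62, 62, 60, 60, 59]
65 [169, 168, 167, 167, 168, 169, 169, 170, 170, 170, 170, 170, 167, 163, 157, 149, 137, 123, 109, 93, 83, 80, 79, 78, 78, 79, 80, 79, 77, 75, 71, 68]
80 [163, 164, 164, 164, 163, 164, 164, 165, 165, 164, 164, 163, 162, 159, 151, 142, 130, 116, 102, 93, 87, 84, 87, 91, 94, 97, 97, 97, 94, 91, 87, 82]
```

In the scene image the stack's left edge is straight along x and goes directly into the dark stop, with no wood showing between. Now I'll stand the block back on the bench at its original place.

Call:
{"name": "drive_tool", "arguments": {
  "series": [-1,48.4,-13.7,0,0,0,0,-1,48.4,-13.7,0,0,0,0,-1,48.4,-13.7,0,0,0,0,-1,48.4,-13.7,0,0,0,0,-1,48.4,-13.7,0,0,0,0,-1,48.4,-13.7,0,0,0,0,-1,0,0,0,0,0,0,-1,0,0,35,0,0,0,-1,0,0,35,0,0,0,-1,0,0,10,0,0,0,-1,0,0,0,0,0,0,-1,0,0,0,0,0,0]
}}

```text
t: 46.18
eef_pos: [0.4407, 0.3196, 0.0759]
tool_rot: [0.0, 0.662, 0.75, 0.001]
contact_force: [-0.8, -0.6, -1.0]
gripper_width: 0.293
```

```bash
python3 - <<'E'
from h import *
o,r=st()
E
```

```text
t 46.175 pos [440.7 319.6  75.9] board [[-99.3 362.6]] toolx az 97.15 zax [ 0.001  0.001 -1.   ] F [-0.8 -0.6 -1. ] w 0.29254137979825484
```

Meanwhile, the arm is clear of the stack, so I'll use the last view to check it before letting go of the block.

Call:
{"name": "drive_tool", "arguments": {
  "series": [-1,0,0,2.5,0,0,0,-1,0,0,1,0,0,0,-1,0,0,0,0,0,0,-1,0,0,0,0,0,0]
}}

```text
t: 46.68
eef_pos: [0.4401, 0.3192, 0.0714]
tool_rot: [0.0, 0.662, 0.75, 0.0]
contact_force: [0.6, 0.5, -2.2]
gripper_width: 0.289
```

```bash
python3 - <<'E'
from h import *
o,r=st(); c=cam('top');s=cam('scene')
a=cv2.resize(c['pixels'][150:245,200:310],None,fx=3.6,fy=3.6,interpolation=cv2.INTER_CUBIC)
b=cv2.resize(s['pixels'][180:275,215:325],None,fx=3.6,fy=3.6,interpolation=cv2.INTER_CUBIC)
cv2.imwrite('pics/final.png',np.hstack([a,b]))
E
```

```text
t 46.675 pos [440.1 319.2  71.4] board [[-100.   362.3]] toolx az 97.16 zax [ 0.  0. -1.] F [ 0.6  0.5 -2.2] w 0.28926216954945055
```

View pics/final.png

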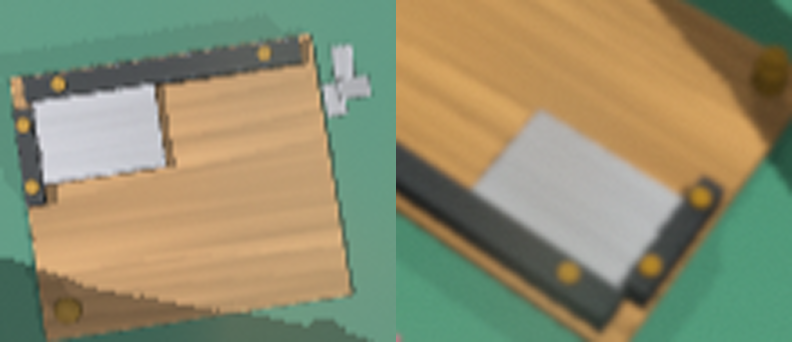

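The picture shows one clean rectangle flush in the corner of both stops (top crop (100,130), scene crop (580,195)), with the offcuts off the board (345,80). I'll release the block and retreat.

Call:
{"name": "drive_tool", "arguments": {
  "series": [-1,0,0,0.4,0,0,0,-1,0,0,0,0,0,0,1,0,0,0,0,0,0,1,0,0,0,0,0,0,1,0,0,0,0,0,0,1,0,0,0,0,0,0,1,0,0,0,0,0,0,1,0,0,-20,0,0,0,1,0,0,-35,0,0,0,1,0,0,-40,0,0,0,1,0,0,-40,0,0,0,1,0,0,0,0,0,0]
}}

```text
t: 48.28
eef_pos: [0.4414, 0.321, 0.2104]
tool_rot: [0.001, 0.662, 0.75, 0.004]
contact_force: [0.1, -0.6, -0.1]
gripper_width: 0.997
```

```bash
python3 - <<'E'
from h import *
o,r=st(); s=cam('scene')
m=cv2.cvtColor(s['pixels'],cv2.COLOR_BGR2HSV).astype(int)
k=((m[...,0]<16)&(m[...,1]>120)&(m[...,2]>30)).astype(np.uint8);k[:,:370]=0;k[:200]=0;k[285:]=0;k[:,450:]=0
ct=max(cv2.findContours(k,0,2)[0],key=cv2.contourArea);print('block seen',cv2.boundingRect(ct))
a=np.radians(7.2);P=[]
ctr=np.array([.4403,.3192])-.004*np.array([np.cos(np.radians(97.2)),np.sin(np.radians(97.2))])
for x in(-.024,.024):
  for y in(-.033,.033):
    for z,f in((0,1),(.045,1),(.085,13/24)): P.append([*(ctr+BR@[x*f,y]),z])
p=proj(s,P);print('upright would be',p.min(0).round(1),(p.max(0)-p.min(0)).round(1))
E
```

```text
t 48.275 pos [441.4 321.  210.4] board [[-98.5 363.9]] toolx az 97.17 zax [ 0.006  0.004 -1.   ] F [ 0.1 -0.6 -0.1] w 0.9971507922949577
block seen (399, 230, 29, 22)
upright would be [384.3 227.3] [45.9 43.2]
```

```bash
python3 - <<'E'
from h import *
for n,box in(('scene',(365,205,450,285)),('top',(115,225,175,265))):
    c=cam(n);x0,y0,x1,y1=box;im=c['pixels'][y0:y1,x0:x1].astype(int)
    k=((im[...,2]>im[...,1]+8)&(im[...,2]>im[...,0]+8)).astype(np.uint8)
    q,l,a,ce=cv2.connectedComponentsWithStats(k)
    print(n,[(a[i].tolist(),(ce[i]+[x0,y0]).round(1).tolist()) for i in range(1,q) if a[i,4]>15])
c=cam('top');print(proj(c,[[.4403,.3152,.085],[.4403,.3152,0.02]]).round(1))
E
```

```text
scene [([25, 24, 39, 40, 884], [408.4, 248.5])]
top [([21, 13, 26, 16, 339], [149.0, 245.4])]
[[146.2 245.9]
 [151.8 245.2]]
```

```bash
python3 -c "
from station import bot
print(bot.hand_in())"
```

```text
the job is handed in; nothing more can be done
None
```

I finished the job and handed it in at about 48.5 s of the 70 s. `hand_in()` reports no verdict, so these are my own checks.

**What I did:**
- **Sweep:** I took the hand block by its rib and swept the three offcuts off the right edge of the board.
- **Tapping:** I pushed the stack partway in +y, tapped it onto the far stop (last reading 11 N), onto the side stop (9.6 N), then onto the far stop again (8.8 N). The stops slip at about 20 N.
- **Block:** I stood it back on the bench at its starting place, left of the board.

**Last checks:**
- **Stack:** The final picture shows one clean rectangle in the corner of both stops. No wood shows between the stack and the side stop in the brightness profile. The last tap in each direction ended with force rising and the block no longer moving.
- **Offcuts:** All three lie on the bench, one close beside the board edge.
- **Block:** Its outline matches the outline it had when it stood upright at the start (39 x 40 px against 39 x 41).

**What disagreed or went wrong:**
- **First side tap:** The block pitched in the pads and pressed on the board with up to 19 N. I released it onto the board twice to set it straight. I then turned the tool 90° so the push ran along the jaw axis, which worked.
- **Stops not measured directly:** I judged that they had not moved only from the low forces. The two cameras disagreed by about 4 mm on one side-stop screw.
- **Side-stop position:** The final block face read about 1.6 mm beyond my estimate for a seated stack, which is within the camera calibration error.

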